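# Clear and cover the wiring well of a diorama plinth

## Task

Close up the wiring well of the wooden diorama plinth. First move every tree stump, those standing in the well and any on the loose cover, into the white tray; then tilt the plywood cover, hook its tongue under the plinth's metal lip and lower its other edge until it lies flat and fully home; finally push each of the two clip knobs fully down and only then turn it a quarter turn clockwise, so that its steel finger holds the cover's edge. Leave the other things on the bench where they are.

Things in the scene. Friction and masses are not known exactly. Their poses are not given: they have to be found in the camera images.
- plinth: wooden diorama plinth, fixed; mm from its origin (on its underside), z up: x -95 to 140, y -95 to 95. Well (open on top): x -66 to 66, y -60 to 60, floor at z 10. Flat seat for the cover all round the well at z 40, bounded by rims up to z 46: inner faces at y -75, y 75 and (rear) x 82.5. On the -x side an aluminium lip overhangs the seat (see plinth_lip); the two clip knobs stand on the +x side.
- plinth_lip (a point): middle of the overhanging edge of the plinth's aluminium lip, on its underside, at plinth x -69.5, y 0, z 51.5 mm; axes as the plinth. The lip's top is at z 58.5. The slot under it (11.5 mm high over the seat) is 13 mm deep, to a back stop at x -82.5, and open only for y -64 to 64 mm (cheeks beside), so the cover's tongue fits.
- tray: white plastic tray, fixed, 210 mm (x) by 160 mm (y) outside, walls 5 mm thick and 25 mm high; origin at the centre of its underside, inner floor 5 mm up.
- cover_handle (a point): centre of the cover's handle, a wooden batten on its upper face, 14 mm thick (x), 60 long (y), 32 high. Cover: plywood 6 mm thick, 200 g, balanced about the handle; mm from this point: x -66 to 80, y -72 to 72, underside 22 below; narrower tongue at x -80 to -66, y -60 to 60. z: normal of the upper face. Seated it has 2.5 mm play each way in x, 3 in y. A tilt of 0.15 rad, tongue low, suits the slot.
- cover_tongue (a point): middle of the tongue's outer edge of the cover, half-way through the 6 mm thickness; 80 mm in -x and 19 mm below cover_handle; axes as the cover.
- stump0_mid (a point): model tree stump: bark-brown trunk 18 mm in diameter on a round cork foot 42 mm in diameter, 8 mm thick; 80 mm tall in all (plus a thin splinter on top, for looks), 60 g. This point: on its axis half-way up (40 mm above the underside); z along the trunk, up. In the well, pinch the top 20 mm of the trunk to clear the lip. Some start in the well, some on the cover; may be absent.
- stump1_mid (a point): model tree stump: bark-brown trunk 18 mm in diameter on a round cork foot 42 mm in diameter, 8 mm thick; 80 mm tall in all (plus a thin splinter on top, for looks), 60 g. This point: on its axis half-way up (40 mm above the underside); z along the trunk, up. In the well, pinch the top 20 mm of the trunk to clear the lip. Some start in the well, some on the cover; may be absent.
- stump2_mid (a point): model tree stump: bark-brown trunk 18 mm in diameter on a round cork foot 42 mm in diameter, 8 mm thick; 80 mm tall in all (plus a thin splinter on top, for looks), 60 g. This point: on its axis half-way up (40 mm above the underside); z along the trunk, up. In the well, pinch the top 20 mm of the trunk to clear the lip. Some start in the well, some on the cover; may be absent.
- stump3_mid (a point): model tree stump: bark-brown trunk 18 mm in diameter on a round cork foot 42 mm in diameter, 8 mm thick; 80 mm tall in all (plus a thin splinter on top, for looks), 60 g. This point: on its axis half-way up (40 mm above the underside); z along the trunk, up. In the well, pinch the top 20 mm of the trunk to clear the lip. Some start in the well, some on the cover; may be absent.
- stump4_mid (a point): model tree stump: bark-brown trunk 18 mm in diameter on a round cork foot 42 mm in diameter, 8 mm thick; 80 mm tall in all (plus a thin splinter on top, for looks), 60 g. This point: on its axis half-way up (40 mm above the underside); z along the trunk, up. In the well, pinch the top 20 mm of the trunk to clear the lip. Some start in the well, some on the cover; may be absent.
- stump5_mid (a point): model tree stump: bark-brown trunk 18 mm in diameter on a round cork foot 42 mm in diameter, 8 mm thick; 80 mm tall in all (plus a thin splinter on top, for looks), 60 g. This point: on its axis half-way up (40 mm above the underside); z along the trunk, up. In the well, pinch the top 20 mm of the trunk to clear the lip. Some start in the well, some on the cover; may be absent.
- clip_left_grip (a point): left clip knob, axis vertical at plinth x 120, y 52 mm: centre of its black grip bar, 12 mm thick (its x), 34 long (its y), 28 high. Under the bar a steel finger 14 wide, 5 thick, reaches 52 mm from the axis to its own -y. This point starts 73.5 mm above the bench, sinks 7 mm when pushed home (the finger is then 1.5 mm above a seated cover).
- clip_right_grip (a point): right clip knob, axis vertical at plinth x 120, y -52 mm: centre of its black grip bar, 12 mm thick (its x), 34 long (its y), 28 high. Under the bar a steel finger 14 wide, 5 thick, reaches 52 mm from the axis to its own -y. This point starts 73.5 mm above the bench, sinks 7 mm when pushed home (the finger is then 1.5 mm above a seated cover).
- clip_left (a joint): turn of the left clip knob, rad, 0 to 1.65 (stops), growing clockwise seen from above; at 0 (starts at 0 to 0.3) its finger points to the plinth's -y, clear of the cover, at 1.57 to the plinth's -x, over the cover's rear edge. Stays where left; 0.06 N m to turn.
- clip_left_push (a joint): how far the left clip knob is pushed down on its shank, m: 0 (as it starts, standing high) to 0.007 (fully home). Stays where left; friction about 6 N, so 10 to 15 N of push is ample.
- clip_right (a joint): turn of the right clip knob, rad, 0 to 1.65 (stops), growing clockwise seen from above; at 0 (starts at 0 to 0.3) its finger points to the plinth's -y, clear of the cover, at 1.57 to the plinth's -x, over the cover's rear edge. Stays where left; 0.06 N m to turn.
- clip_right_push (a joint): how far the right clip knob is pushed down on its shank, m: 0 (as it starts, standing high) to 0.007 (fully home). Stays where left; friction about 6 N, so 10 to 15 N of push is ample.
- fir_a: bystander: model fir on a cork disc, 120 mm tall, 64 mm wide; origin under it
- fir_b: bystander: model fir on a cork disc, 105 mm tall, 64 mm wide; origin under it
- glue: bystander: white glue bottle, 40 mm wide, 85 mm tall; origin under it
- paint_jar: bystander: paint jar, 48 mm wide, 50 mm tall; origin under it
- brush: bystander: brush lying along its x, 160 mm long
- sanding_block: bystander: cork block 70 x 40 x 25 mm; origin under it
- tweezers: bystander: flat steel tweezers 130 mm long lying along their x
Things that resemble listed ones, but are neither listed nor needed, are in the scene too. Of the things that look like the part that bears cover_handle, the smaller one is meant. What is shaped like the part that bears stump5_mid but yellow is not meant.

How it is judged (in metres and radians):
On the way, in this order (a step that is already met when the one before it is completed fails the run):
1. every stump is in the tray (x of stump0_mid in the frame of tray between -0.098 and 0.098 m and y of stump0_mid in the frame of tray between -0.073 and 0.073 m and z of each of stump0_mid, stump1_mid, stump2_mid, stump3_mid, stump4_mid, stump5_mid in the frame of tray below 0.055 m and x of stump1_mid in the frame of tray between -0.098 and 0.098 m and y of stump1_mid in the frame of tray between -0.073 and 0.073 m and x of stump2_mid in the frame of tray between -0.098 and 0.098 m and y of stump2_mid in the frame of tray between -0.073 and 0.073 m and x of stump3_mid in the frame of tray between -0.098 and 0.098 m and y of stump3_mid in the frame of tray between -0.073 and 0.073 m and x of stump4_mid in the frame of tray between -0.098 and 0.098 m and y of stump4_mid in the frame of tray between -0.073 and 0.073 m and x of stump5_mid in the frame of tray between -0.098 and 0.098 m and y of stump5_mid in the frame of tray between -0.073 and 0.073 m), for 0.2 s.
2. the cover, tilted at least 0.06 rad, has its tongue at least 4 mm under the lip (y of cover_tongue in the frame of plinth between -0.008 and 0.008 m and x of cover_tongue in the frame of plinth below -0.0735 m and z of cover_tongue in the frame of plinth between 0.0385 and 0.05 m and angle between cover_handle's own z axis and vertical above 0.06 rad and z of cover_handle in the frame of plinth above 0.066 m), for 0.1 s.
3. the cover lies flat on its seat with the tongue under the lip (y of cover_tongue in the frame of plinth between -0.008 and 0.008 m and x of cover_tongue in the frame of plinth below -0.0735 m and z of cover_tongue in the frame of plinth between 0.0385 and 0.05 m and y of cover_handle in the frame of plinth between -0.008 and 0.008 m and z of cover_tongue in the frame of plinth below 0.0455 m and z of cover_handle in the frame of plinth below 0.064 m and angle between cover_handle's own z axis and vertical below 0.03 rad), for 0.3 s.
4. both clip knobs are pushed home and turned over the cover (value of joint each of clip_left_push, clip_right_push above 0.005 m and value of joint each of clip_left, clip_right above 1.3 rad), for 0.2 s.
At the end, for the whole second after the job is handed in: Every stump present is in the tray (middle inside it, under 55 mm up); the cover is flat (0.03 rad) on its seat (tongue within 2.5 mm, middle within 2 mm of fully down), tongue at least 4 mm under the lip; both clip knobs are down over 5 mm and turned over 1.3 rad (all of step 1 and all of step 3 and all of step 4); the robot touches nothing.
It fails at once if the left clip knob is turned past 0.8 rad while pushed down less than 3 mm (value of joint clip_left above 0.8 rad and value of joint clip_left_push below 0.003 m).
It fails at once if the right clip knob is turned past 0.8 rad while pushed down less than 3 mm (value of joint clip_right above 0.8 rad and value of joint clip_right_push below 0.003 m).
It fails at once if a bystander (fir, glue, paint jar, brush, sanding block or tweezers) is displaced by more than 4 cm (distance of any of fir_a, fir_b, glue, paint_jar, brush, sanding_block, tweezers from where it was at the start of the episode above 0.04 m).
Of stump0, stump1, stump2, stump3, stump4, stump5 only 3 to 6 are there at a start; the rules pass over those that are not, and their reading is None.
At some moment in a run one of stump0, stump1, stump2, stump3, stump4, stump5, cover may be knocked a few centimetres aside while the robot is not near it.
Once in a run the grip may slacken for a moment while it holds something.
It also fails if it takes over 210 s, if anything falls off the work surface, if the arm or the gripper's body presses on something with over 40 N, if the wrist force passes 120 N, or if a joint passes its speed limit or range.

## Robot

A 6-joint arm with a two-finger parallel gripper is mounted at the origin on the work surface. World frame = base frame: x ahead of the robot, y to its left, z up, the work surface at z = 0. Lengths are in m, angles in degrees, forces in N, time in s.
With the tool pointing down it reaches from about 0.4 to 0.825 m from the base axis. Payload 7 kg.
Tool frame: the origin (TCP) lies on the front face of the gripper's body, between the roots of the fingers; the fingertips stand 66 mm ahead of it and the grasp point (between the pads) lies 47 mm ahead of it; z points along the fingers, y is the line along which they close (so a half turn about z gives the same grasp; the last joint's range is limited). The gripper opens to 88 mm and grips with 3 to 60 N. Pads are 19 mm wide; open, the fingers measure 130 mm over their backs; the gripper's body (78 mm by 193 mm) begins 47 mm behind the grasp point.
Start: joints at [-49.383, 20.546, 0.682, 0, -70.136, -16.507], TCP at [0.276, -0.616, 0.292] pointing down, gripper open.
Joint ranges: [-176.03, 176.03], [-82.01, 121.73], [-58.28, 71.71], [-173.87, 95.51], [-174.79, -0.11], [-173.66, 173.66]. Speed limits (degrees/s): [136.94, 136.94, 172.46, 180, 180, 180].

## Interface

Orientations are given as [roll, pitch, yaw] about the fixed x, y, z axes, in that order (R = Rz(yaw) Ry(pitch) Rx(roll)).
In Python, from plant import ctrl gives the robot as it stands.
- The arm moves only by the tool send_rows, never from a script. Its argument "deltas" is a list of rows, each a list of 2 entries, a list of its own where there are three numbers: the shift along the tool's x, y, z each as a share of 800 mm, from -1 to 1, then the turn about the tool's z as a share of 90 degrees, from -1 to 1. A call has exactly 5 rows; each row is the pose to reach, as a shift and turn from the pose commanded when the call began, along the tool's axes at that moment; what a row does not reach only later rows make up. A row lasts 1/12 s, in which the tool goes at most 41.7 mm and 7.16 degrees, less where a joint would pass 70% of its speed; a pose out of reach is approached as far as the arm can. A call with a number of a shift or a turn outside -1 to 1 is refused whole. A call with a gripper value outside its range is refused whole. "gripper" is the opening, from 0 (shut) to 1 (fully open), set as the call begins (left out, the last holds). The fingers move at their own pace and stop on an object; the grip force is fixed at half the most. Time passes only in rows, so rows that repeat a pose let the fingers close, or fill a call up. It gives the time, the measured TCP pose, the force, the opening and the grip force at its end, in the units of the state.
- ctrl.get_obs(): the state, without advancing time (a new reading comes with each control period).
- ctrl.snapshot(name): name is "scene" or "top"; returns a dict with "color" (420x560x3 uint8, red, green, blue), "vertical_fov" (degrees; the focal length in pixels is half the picture's height over the tangent of half this angle, whatever the lens; pixels are square), "cx", "cy" (the principal point, pixels), "rvec" (rotation vector, rad) and "tvec" (3), from world to camera coordinates, as OpenCV has them. Camera axes: x right, y down, z forward; pixel columns grow to the right and rows downward; lengths in m; the calibration is good to about 2 mm. A picture is of the moment at which its call begins. There is no depth.
- ctrl.close_job(): hands the job in; it is judged then, once.
Trained networks look in a picture, given as the dict that the camera call returned (one of the last four; its "shot" number tells which), for a name from the list of things; names that differ only in an ending like _2 or _b are one class to them, and where a whole thing is asked for, a point or a joint stands for the part that bears it (a point fixed in the world has none). Each returns a list of dicts, best first, with "conf" (0 to 1); they miss things now and then, are a little off and sometimes report something else, mostly with a low value. They report only what shows in the picture. A call takes as long as a camera call. They do not tell look-alikes from the thing itself.
- ctrl.boxes_of(picture, thing): "xy" ([column, row] as shares, 0 to 1, of the picture: columns of its width, rows of its height, amid what is visible of it).
- ctrl.cut_out(picture, thing): "pixels" (420x560 bool, what is visible of it) and "xy" ([column, row] as shares, 0 to 1, of the picture: columns of its width, rows of its height, amid what is visible of it).
The state is a dict: "clock": time; "joint_pos": joint angles; "qvel": joint speeds; "tau": joint torques, N m; "tool_pos": TCP position; "orientation": TCP orientation; "force": force on the tool from outside, world axes, zero at the start; "moment": the same for the moment, N m; "opening": finger opening in m; "gripper_force": force on a finger pad.
Only numpy, scipy, OpenCV 4.12 (cv2) and the standard library are available. Lean on these libraries where they do the work, as an engineer would, in place of code of your own. Each camera call takes 0.05 s, during which the arm holds its last target. There are 200 camera calls.

## Working session

There is one attempt and no reset: what is moved stays moved. The work goes in short steps, Python scripts to look and compute and a tool call to move; the robot and the scene stay as the last step left them, time stands still between calls to the robot, and variables do not carry over. Pictures are saved under pics/ and viewed, at most 14 in all, crops included, and the job is handed in when it is done.

Besides the shell and the picture viewer there is one more tool, called after ">>>" as name(argument=value, ...) on one line, values as JSON. send_rows: Moves the arm, as the interface text tells. Shift numbers are shares of 800 mm and turn numbers shares of 90 degrees, none past 1 either way. Its arguments: {"type":"object","properties":{"deltas":{"type":"array","items":{"type":"array"}},"gripper":{"type":"number"}},"required":["deltas"]}

```bash
mkdir -p pics; ls; cat > h.py <<'E'
from plant import ctrl
import numpy as np, cv2
from scipy.spatial.transform import Rotation as R
def cam(p):
    h,w=p["color"].shape[:2]; f=h/2/np.tan(np.radians(p["vertical_fov"])/2)
    K=np.array([[f,0,p["cx"]],[0,f,p["cy"]],[0,0,1]]); return K,cv2.Rodrigues(np.array(p["rvec"],float))[0],np.array(p["tvec"],float).ravel()
def ray(p,u,v,z):
    K,Rm,t=cam(p); c=-Rm.T@t; d=Rm.T@np.linalg.inv(K)@np.array([u,v,1.]); return c+d*(z-c[2])/d[2]
def proj(p,P):
    K,Rm,t=cam(p); q=(Rm@np.atleast_2d(P).T).T+t; q=(K@q.T).T; return q[:,:2]/q[:,2:]
def save(p,n,crop=None,s=1):
    im=p["color"][:,:,::-1].copy()
    if crop: im=im[crop[1]:crop[3],crop[0]:crop[2]]
    cv2.imwrite(f"pics/{n}.png",cv2.resize(im,None,fx=s,fy=s,interpolation=cv2.INTER_CUBIC))
E
cat > a.py <<'E'
from h import *
for n in("scene","top"):
    p=ctrl.snapshot(n); save(p,n+"0",None,1.4)
    K,Rm,t=cam(p); print(n,"cam",(-Rm.T@t).round(3),"f",K[0,0].round(1),p["cx"],p["cy"])
    for th in("plinth","tray","cover_handle","stump0_mid","clip_left_grip","fir_a","glue","paint_jar","brush","sanding_block","tweezers"):
        print(th,[((d["xy"][0]*560).__round__(),(d["xy"][1]*420).__round__(),round(d["conf"],2),*ray(p,d["xy"][0]*560,d["xy"][1]*420,0.04)[:2].round(3)) for d in ctrl.boxes_of(p,th)])
print(ctrl.get_obs())
E
python3 a.py
```

```text
pics
scene cam [1.217 0.503 1.055] f 541.1 271.9171621244417 209.58613535372768
plinth [(243, 236, 0.63, np.float64(0.554), np.float64(-0.0))]
tray [(173, 178, 0.82, np.float64(0.484), np.float64(-0.271)), (181, 307, 0.56, np.float64(0.789), np.float64(-0.008))]
cover_handle [(429, 200, 0.77, np.float64(0.213), np.float64(0.341)), (371, 273, 0.66, np.float64(0.495), np.float64(0.309)), (361, 369, 0.38, np.float64(0.718), np.float64(0.39))]
stump0_mid []
clip_left_grip [(231, 255, 0.59, np.float64(0.617), np.float64(0.007)), (242, 236, 0.55, np.float64(0.556), np.float64(-0.002))]
fir_a [(300, 358, 0.73, np.float64(0.76), np.float64(0.273)), (131, 281, 0.73, np.float64(0.795), np.float64(-0.147)), (374, 247, 0.45, np.float64(0.423), np.float64(0.283)), (228, 254, 0.41, np.float64(0.618), np.float64(-0.0))]
glue [(180, 306, 0.87, np.float64(0.789), np.float64(-0.01))]
paint_jar []
brush [(130, 229, 0.56, np.float64(0.678), np.float64(-0.251)), (171, 180, 0.28, np.float64(0.491), np.float64(-0.273))]
sanding_block [(238, 170, 0.63, np.float64(0.369), np.float64(-0.141)), (298, 360, 0.27
[... 1193 characters left out ...]
{'clock': 1.2, 'joint_pos': array([-4.93837158e+01,  2.05465896e+01,  6.81341508e-01, -1.79616022e-03,
       -7.01344322e+01, -1.65095701e+01]), 'qvel': array([-8.35309526e-05,  7.00456587e-02,  1.88900947e-02,  5.69869958e-03,
       -1.22002700e-01,  4.81820510e-02]), 'tau': array([ 1.43856749e-05, -5.82392621e+01,  2.93295765e+01,  7.00215563e+00,
        1.24577765e-02,  3.52975974e-05]), 'tool_pos': array([ 0.27570618, -0.616101  ,  0.2921483 ]), 'orientation': array([ 1.79999826e+02,  1.71047253e-03, -1.55893896e+02]), 'force': array([-0.09470339, -0.04982388, -0.25299648]), 'moment': array([ 0.0325856 , -0.05643758, -0.04041745]), 'gripper_force': 0.0, 'opening': 0.08719826570690993}
```

View pics/scene0.png

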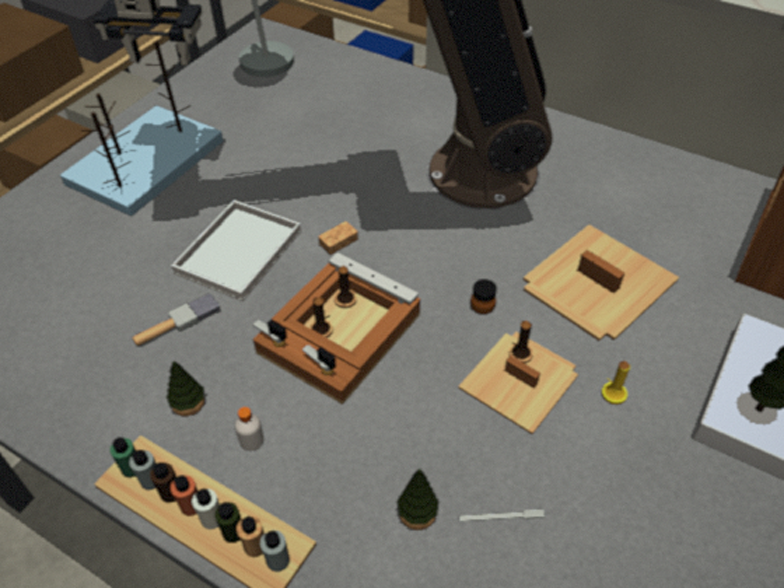

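View pics/top0.png

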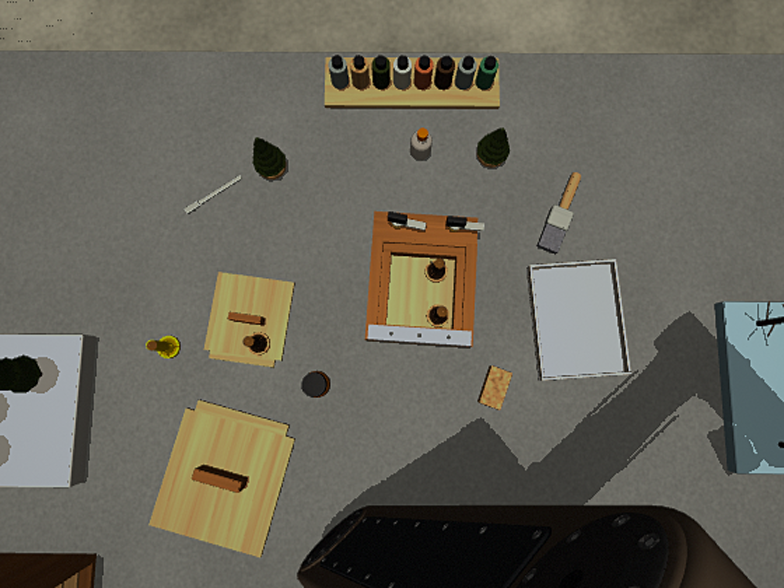

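Two brown stumps stand in the well (top px 312,192 and 314,225). One stands on the smaller cover (px 184,245). The yellow one at px 116,248 isn't meant. Of the two covers, at px 177,228 and 160,340, the nearer, smaller one fits. An enlarged crop will confirm this.

```bash
cat > b.py <<'E'
from h import *
import pickle
p=ctrl.snapshot("top"); q=ctrl.snapshot("scene"); pickle.dump((p,q),open("pq.pkl","wb"))
save(p,"crop1",(140,140,350,265),3.8); save(q,"crop2",(170,165,430,310),3.05)
E
python3 b.py
```

```text
(no output)
```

View pics/crop1.png

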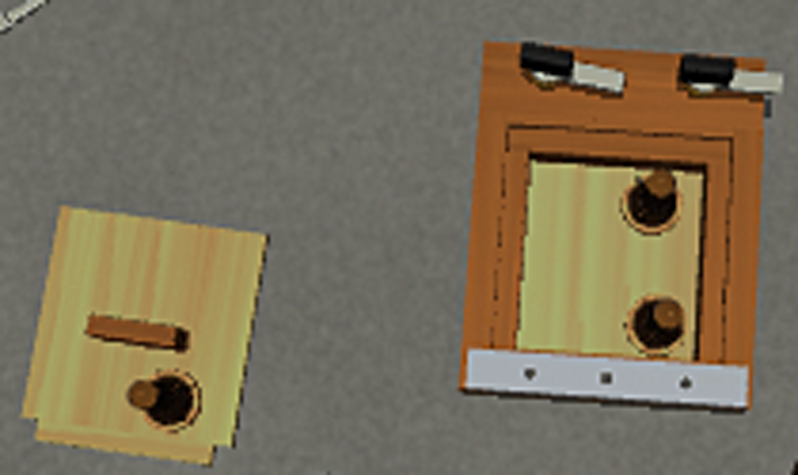

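View pics/crop2.png

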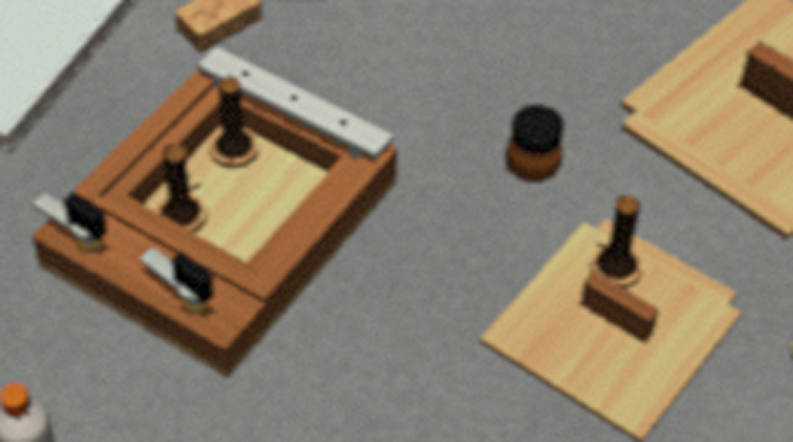

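```bash
cat > c.py <<'E'
from h import *
import pickle
from scipy.optimize import least_squares
p,q=pickle.load(open("pq.pkl","rb"))
c1=lambda a:(np.array(a,float)+.5)/3.8-.5+140
c2=lambda a:(np.array(a,float)+.5)/3.05-.5+np.array([170,165])
t0=lambda a:(np.array(a,float)+.5)/1.4-.5
def fit(sets,x0,name):
    # sets: list of (pic, pixels, model mm)
    def W(x,m): c,s=np.cos(x[2]),np.sin(x[2]); m=np.array(m,float)/1000; return np.c_[x[0]+c*m[:,0]-s*m[:,1],x[1]+s*m[:,0]+c*m[:,1],m[:,2]]
    f=lambda x:np.concatenate([(proj(P,W(x,m))-u).ravel() for P,u,m in sets])
    r=least_squares(f,x0,loss="soft_l1"); print(name,r.x[:2].round(4),np.degrees(r.x[2]).round(2)); print(f(r.x).reshape(-1,2).round(1).tolist()); return r.x
pt=(p,c1([(485,42),(510,127),(732,140),(530,155),(706,163),(468,348),(748,367)]),[(140,95,46),(82.5,75,46),(82.5,-75,46),(66,60,40),(66,-60,40),(-69.5,95,58.5),(-69.5,-95,58.5)])
ps=(q,c2([(225,350),(37,238),(265,298),(78,193),(246,262)]),[(140,95,46),(140,-95,46),(82.5,75,46),(82.5,-75,46),(66,60,40)])
ct=(p,c1([(63,206),(267,235),(232,447),(22,417),(38,439),(210,464)]),[(80,72,6),(80,-72,6),(-66,-72,6),(-66,72,6),(-80,60,6),(-80,-60,6)])
cs=(q,c2([(640,437),(483,340),(738,313),(585,224)]),[(80,72,6),(80,-72,6),(-66,72,6),(-66,-72,6)])
tt=(p,t0([(529,263),(615,260),(630,375),(541,380)]),[(105,80,25),(105,-80,25),(-105,-80,25),(-105,80,25)])
for s,n in(([pt],"top"),([ps],"scene"),([pt,ps],"both")): fit(s,[.55,0,-.05],"plinth "+n)
for s,n in(([ct],"top"),([cs],"scene"),([ct,cs],"both")): fit(s,[.48,.3,-.1],"cover "+n)
fit([tt],[.46,-.29,0],"tray")
for n,a,f,z in(("A",(661,182),(652,203),.01),("B",(668,314),(655,323),.01),("C",(142,393),(172,400),.006)):
    print(n,"top",ray(p,*c1(a),z+.08)[:2].round(4),"foot",ray(p,*c1(f),z+.008)[:2].round(4))
for n,a,z in(("A",(176,152),.01),("B",(230,85),.01),("C",(627,204),.006)): print(n,"scene top",ray(q,*c2(a),z+.08)[:2].round(4))
for n,u in(("left",[(547,58),(622,80)]),("right",[(706,70),(782,82)])):
    print(n,ray(p,*c1(u[0]),.0875).round(4),ray(p,*c1(u[1]),.0595).round(4))
E
python3 c.py
```

```text
plinth top [ 0.5137 -0.0186] -3.07
[[-0.4, -0.4], [-0.5, -0.3], [0.4, -0.2], [-0.3, -0.4], [0.8, 0.3], [-1.6, 0.6], [2.6, 0.4]]
plinth scene [ 0.5165 -0.0144] -3.25
[[0.4, -0.2], [-1.8, -0.6], [-4.8, -4.2], [6.7, 2.4], [0.5, 1.6]]
plinth both [ 0.5141 -0.0178] -2.96
[[-0.8, -0.5], [-0.9, -0.4], [0.1, -0.4], [-0.7, -0.5], [0.4, 0.1], [-1.9, 0.5], [2.3, 0.2], [0.1, -1.7], [-2.2, -1.6], [-5.2, -5.6], [6.2, 1.4], [0.1, 0.3]]
cover top [0.4626 0.2978] -7.65
[[-0.3, -0.2], [0.4, -0.2], [0.1, -0.0], [-0.0, -0.1], [-0.6, 0.2], [0.4, 0.3]]
cover scene [0.4615 0.2996] -7.73
[[0.4, 0.9], [-1.0, -0.5], [0.9, -0.1], [-0.4, -0.4]]
cover both [0.4623 0.2985] -7.57
[[-0.6, -0.1], [0.0, -0.1], [-0.1, 0.1], [-0.3, 0.0], [-0.9, 0.3], [0.1, 0.4], [-0.1, 1.0], [-1.6, -0.4], [0.3, -0.1], [-1.1, -0.3]]
tray [ 0.4663 -0.3022] 3.81
[[-0.1, 0.7], [0.7, -0.7], [0.0, -0.1], [-0.6, 0.1]]
A top [ 0.5542 -0.0455] foot [ 0.5538 -0.046 ]
B top [ 0.4705 -0.0494] foot [ 0.4721 -0.0476]
C top [0.419  0.2775] foot [0.4183 0.2753]
A scene top [ 0.5509 -0.045 ]
B scene top [ 0.4687 -0.0485]
C scene top [0.4163 0.2776]
left [0.635  0.0268 0.0875] [ 0.6284 -0.0231  0.0595]
right [ 0.6278 -0.0749  0.0875] [ 0.6277 -0.1283  0.0595]
```

Confirmed: the cover at px (177,228) is the smaller one and carries stump C. The yellow stump is excluded. There are three brown stumps in all.

```bash
cat > plan.py <<'E'
import sys,numpy as np
def plan(start,wps):
    """start (x,y,z,yaw deg); wps list same. prints per call rows (share units), split by limits"""
    s=np.array(start,float)
    for w in wps:
        w=np.array(w,float); n=max(1,int(np.ceil(max(np.linalg.norm(w[:3]-s[:3])/.2,abs(w[3]-s[3])/34))))
        for i in range(n):
            e=s+(w-s)/(n-i); a=np.radians(s[3]); d=e-s
            l=[np.cos(a)*d[0]+np.sin(a)*d[1],np.sin(a)*d[0]-np.cos(a)*d[1],-d[2]]
            print("[[%.4f,%.4f,%.4f],%.4f]"%(*(np.array(l)/.8),-d[3]/90),"->",e.round(3)); s=e
if __name__=="__main__":
    from h import ctrl
    o=ctrl.get_obs(); st=[*o["tool_pos"],o["orientation"][2]]
    print(np.round(st,4),o["opening"],o["force"].round(1)); off=float(sys.argv[2]) if len(sys.argv)>2 else 0
    st[3]+=off; plan(st,eval(sys.argv[1]))
E
python3 plan.py "[(.553,-.0455,.22,-156),(.553,-.0455,.129,-156),(.553,-.0455,.21,-156),(.53,-.302,.21,-156),(.53,-.302,.126,-156),(.53,-.302,.21,-156),(.4700,-.0485,.21,-156),(.4700,-.0485,.129,-156),(.47,-.0485,.21,-156),(.466,-.302,.21,-156),(.466,-.302,.126,-156),(.466,-.302,.21,-156)]"
```

```text
[   0.2757   -0.6161    0.2921 -155.8882] 0.08724952838877663 [-1.  -0.5 -0.4]
[[-0.1519,0.1274,0.0225],0.0003] -> [   0.345   -0.473    0.274 -155.916]
[[-0.1519,0.1274,0.0225],0.0003] -> [   0.414   -0.331    0.256 -155.944]
[[-0.1518,0.1275,0.0225],0.0003] -> [   0.484   -0.188    0.238 -155.972]
[[-0.1517,0.1276,0.0225],0.0003] -> [ 5.53e-01 -4.50e-02  2.20e-01 -1.56e+02]
[[0.0000,-0.0000,0.1137],-0.0000] -> [ 5.53e-01 -4.60e-02  1.29e-01 -1.56e+02]
[[-0.0000,0.0000,-0.1012],-0.0000] -> [ 5.53e-01 -4.60e-02  2.10e-01 -1.56e+02]
[[0.0783,-0.1406,-0.0000],-0.0000] -> [   0.542   -0.174    0.21  -156.   ]
[[0.0783,-0.1406,-0.0000],-0.0000] -> [   0.53    -0.302    0.21  -156.   ]
[[-0.0000,0.0000,0.1050],-0.0000] -> [ 5.30e-01 -3.02e-01  1.26e-01 -1.56e+02]
[[-0.0000,0.0000,-0.1050],-0.0000] -> [   0.53    -0.302    0.21  -156.   ]
[[-0.0302,0.1600,-0.0000],-0.0000] -> [   0.5     -0.175    0.21  -156.   ]
[[-0.0302,0.1600,-0.0000],-0.0000] -> [ 4.70e-01 -4.90e-02  2.10e-01 -1.56e+02]
[[-0.0000,0.0000,0.1012],-0.0000] -> [ 4.70e-01 -4.80e-02  1.29e-01 -1.56e+02]
[[-0.0000,0.0000,-0.1012],-0.0000] -> [ 4.70e-01 -4.80e-02  2.10e-01 -1.56e+02]
[[0.0667,-0.1437,-0.0000],-0.0000] -> [   0.468   -0.175    0.21  -156.   ]
[[0.0667,-0.1437,-0.0000],-0.0000] -> [   0.466   -0.302    0.21  -156.   ]
[[-0.0000,0.0000,0.1050],-0.0000] -> [ 4.66e-01 -3.02e-01  1.26e-01 -1.56e+02]
[[-0.0000,0.0000,-0.1050],-0.0000] -> [   0.466   -0.302    0.21  -156.   ]
```

>>> send_rows(deltas=[[[-0.152,0.1275,0.0225],0],[[-0.152,0.1275,0.0225],0],[[-0.152,0.1275,0.0225],0],[[-0.152,0.1275,0.0225],0],[[-0.152,0.1275,0.0225],0]], gripper=0.5)

```text
clock: 1.72
tool_pos: [0.3466, -0.4689, 0.2739]
orientation: [179.9, 0.1, -155.7]
force: [-0.4, -0.8, -0.4]
opening: 0.06
gripper_force: 0.0
```

>>> send_rows(deltas=[[[-0.152,0.1275,0.0225],0],[[-0.152,0.1275,0.0225],0],[[-0.152,0.1275,0.0225],0],[[-0.152,0.1275,0.0225],0],[[-0.152,0.1275,0.0225],0]])

```text
clock: 2.13
tool_pos: [0.416, -0.3265, 0.2559]
orientation: [180.0, 0.0, -155.7]
force: [-1.1, -0.4, 0.1]
opening: 0.0442
gripper_force: 0.0
```

>>> send_rows(deltas=[[[-0.152,0.1275,0.0225],0],[[-0.152,0.1275,0.0225],0],[[-0.152,0.1275,0.0225],0],[[-0.152,0.1275,0.0225],0],[[-0.152,0.1275,0.0225],0]])

```text
clock: 2.55
tool_pos: [0.4858, -0.184, 0.2378]
orientation: [180.0, 0.0, -155.7]
force: [-0.7, 0.3, 0.0]
opening: 0.0437
gripper_force: 0.0
```

>>> send_rows(deltas=[[[-0.152,0.1275,0.0225],0],[[-0.152,0.1275,0.0225],0],[[-0.152,0.1275,0.0225],0],[[-0.152,0.1275,0.0225],0],[[-0.152,0.1275,0.0225],0]])

```text
clock: 2.97
tool_pos: [0.5555, -0.0411, 0.2196]
orientation: [-180.0, 0.0, -155.7]
force: [-0.4, -0.5, -0.0]
opening: 0.0438
gripper_force: 0.0
```

```bash
python3 plan.py "[(.553,-.0455,.129,-156)]"; python3 -c "
from h import *
p=ctrl.snapshot('scene');save(p,'s2',(150,90,430,300),2.8)"
```

```text
[ 5.555000e-01 -4.110000e-02  2.196000e-01 -1.556891e+02] 0.04379252255333986 [-0.4 -0.5 -0. ]
[[0.0051,-0.0037,0.1132],0.0035] -> [ 5.53e-01 -4.60e-02  1.29e-01 -1.56e+02]
```

View pics/s2.png

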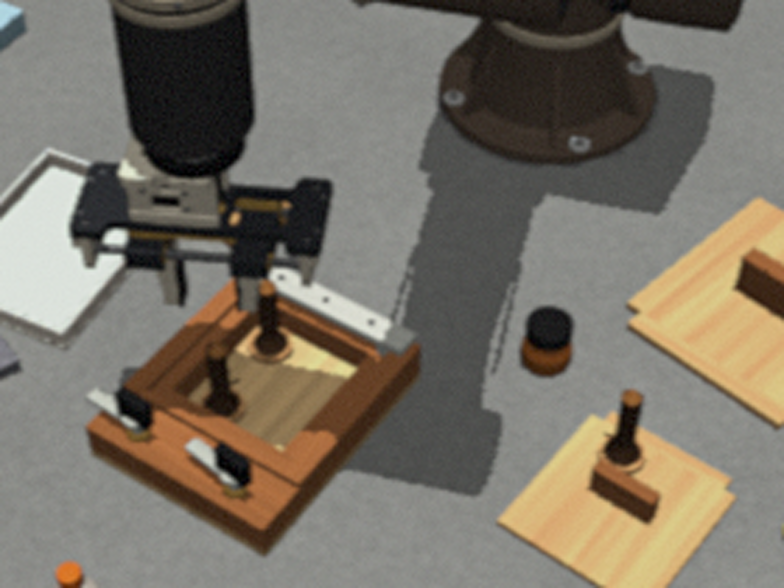

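The gripper hovers over the well with the fingers straddling the near stump (crop px ~215,350), and nothing has shifted. I'll descend and grip.

>>> send_rows(deltas=[[[0.005,-0.004,0.03],0.003],[[0.005,-0.004,0.06],0.003],[[0.005,-0.004,0.09],0.003],[[0.005,-0.004,0.113],0.003],[[0.005,-0.004,0.113],0.003]])

```text
clock: 3.43
tool_pos: [0.5482, -0.0509, 0.1264]
orientation: [179.9, -0.3, -156.3]
force: [-0.7, 0.9, 0.3]
opening: 0.0441
gripper_force: 0.0
```

>>> send_rows(deltas=[[[0,0,0],0],[[0,0,0],0],[[0,0,0],0],[[0,0,0],0],[[0,0,0],0]], gripper=0)

```text
clock: 3.85
tool_pos: [0.5511, -0.0495, 0.1309]
orientation: [-180.0, 0.1, -156.2]
force: [0.4, 0.1, 0.1]
opening: 0.0172
gripper_force: 29.9
```

>>> send_rows(deltas=[[[0,0,-0.03],0],[[0,0,-0.06],0],[[0,0,-0.09],0],[[0,0,-0.101],0],[[0,0,-0.101],0]])

```text
clock: 4.27
tool_pos: [0.5519, -0.0493, 0.2135]
orientation: [-179.9, 0.3, -156.1]
force: [0.5, -0.2, 0.1]
opening: 0.0169
gripper_force: 29.9
```

>>> send_rows(deltas=[[[0.0157,-0.028,0],0],[[0.0314,-0.0563,0],0],[[0.047,-0.0844,0],0],[[0.0627,-0.1125,0],0],[[0.0783,-0.1406,0],0]])

```text
clock: 4.68
tool_pos: [0.538, -0.1787, 0.2093]
orientation: [179.9, -0.1, -156.1]
force: [0.3, 0.1, -0.4]
opening: 0.0172
gripper_force: 29.9
```

>>> send_rows(deltas=[[[0.0157,-0.028,0],0],[[0.0314,-0.0563,0],0],[[0.047,-0.0844,0],0],[[0.0627,-0.1125,0],0],[[0.0783,-0.1406,0],0]])

```text
clock: 5.1
tool_pos: [0.5262, -0.3069, 0.2092]
orientation: [179.9, -0.1, -156.2]
force: [0.6, 0.4, -0.5]
opening: 0.0175
gripper_force: 29.9
```

>>> send_rows(deltas=[[[0,0,0.03],0],[[0,0,0.06],0],[[0,0,0.085],0],[[0,0,0.103],0],[[0,0,0.103],0]])

```text
clock: 5.52
tool_pos: [0.5251, -0.3054, 0.1244]
orientation: [179.8, -0.2, -156.2]
force: [-0.1, 0.0, -0.9]
opening: 0.0176
gripper_force: 30.0
```

>>> send_rows(deltas=[[[0,0,0],0],[[0,0,0],0],[[0,0,0],0],[[0,0,0],0],[[0,0,0],0]], gripper=0.5)

```text
clock: 5.93
tool_pos: [0.5272, -0.306, 0.1286]
orientation: [-180.0, 0.0, -156.2]
force: [0.5, 0.2, -0.6]
opening: 0.0421
gripper_force: 0.0
```

>>> send_rows(deltas=[[[0,0,-0.03],0],[[0,0,-0.06],0],[[0,0,-0.09],0],[[0,0,-0.105],0],[[0,0,-0.105],0]])

```text
clock: 6.35
tool_pos: [0.5285, -0.3065, 0.2162]
orientation: [-179.8, 0.3, -156.1]
force: [0.7, -0.3, -0.5]
opening: 0.0443
gripper_force: 0.0
```

```bash
python3 plan.py "[(.470,-.0485,.21,-156),(.47,-.0485,.129,-156)]"
```

```text
[   0.5285   -0.3065    0.2162 -156.1318] 0.044345609087385295 [ 0.7 -0.3 -0.5]
[[-0.0318,0.1623,0.0038],-0.0007] -> [   0.499   -0.178    0.213 -156.066]
[[-0.0320,0.1622,0.0038],-0.0007] -> [ 4.70e-01 -4.80e-02  2.10e-01 -1.56e+02]
[[0.0000,-0.0000,0.1012],-0.0000] -> [ 4.70e-01 -4.80e-02  1.29e-01 -1.56e+02]
```

>>> send_rows(deltas=[[[-0.008,0.0406,0.001],0],[[-0.016,0.0811,0.002],0],[[-0.024,0.1217,0.002],0],[[-0.032,0.1622,0.002],0],[[-0.032,0.1622,0.002],0]])

```text
clock: 6.77
tool_pos: [0.4964, -0.1733, 0.2104]
orientation: [179.9, 0.0, -156.0]
force: [-0.8, 0.0, 0.3]
opening: 0.0438
gripper_force: 0.0
```

>>> send_rows(deltas=[[[-0.008,0.0406,0.001],0],[[-0.016,0.0811,0.002],0],[[-0.024,0.1217,0.002],0],[[-0.032,0.161,0.002],0],[[-0.032,0.161,0.002],0]])

```text
clock: 7.18
tool_pos: [0.4683, -0.0454, 0.209]
orientation: [180.0, 0.1, -156.0]
force: [-0.2, -0.4, -0.0]
opening: 0.0439
gripper_force: 0.0
```

>>> send_rows(deltas=[[[0,0,0.03],0],[[0,0,0.06],0],[[0,0,0.09],0],[[0,0,0.1],0],[[0,0,0.1],0]])

```text
clock: 7.6
tool_pos: [0.468, -0.0493, 0.1271]
orientation: [180.0, -0.3, -156.2]
force: [0.0, 0.0, -0.0]
opening: 0.044
gripper_force: 0.0
```

>>> send_rows(deltas=[[[0,0,0],0],[[0,0,0],0],[[0,0,0],0],[[0,0,0],0],[[0,0,0],0]], gripper=0)

```text
clock: 8.02
tool_pos: [0.4698, -0.0487, 0.1298]
orientation: [-180.0, 0.1, -156.2]
force: [-1.6, 1.3, 4.2]
opening: 0.0174
gripper_force: 30.0
```

>>> send_rows(deltas=[[[0,0,-0.03],0],[[0,0,-0.06],0],[[0,0,-0.09],0],[[0,0,-0.101],0],[[0,0,-0.101],0]])

```text
clock: 8.43
tool_pos: [0.4706, -0.0485, 0.2124]
orientation: [-179.9, 0.3, -156.1]
force: [-0.2, 0.7, -1.2]
opening: 0.0172
gripper_force: 30.0
```

```bash
python3 plan.py "[(.466,-.302,.21,-156)]"
```

```text
[ 4.706000e-01 -4.850000e-02  2.124000e-01 -1.561441e+02] 0.01719142083413135 [-0.2  0.7 -1.2]
[[0.0667,-0.1438,0.0015],-0.0008] -> [   0.468   -0.175    0.211 -156.072]
[[0.0669,-0.1437,0.0015],-0.0008] -> [   0.466   -0.302    0.21  -156.   ]
```

>>> send_rows(deltas=[[[0.0167,-0.036,0],0],[[0.0334,-0.072,0],0],[[0.05,-0.1078,0],0],[[0.0668,-0.1437,0],0],[[0.0668,-0.1437,0],0]])

```text
clock: 8.85
tool_pos: [0.4659, -0.179, 0.2084]
orientation: [180.0, -0.1, -156.3]
force: [0.1, 0.4, -0.1]
opening: 0.0171
gripper_force: 30.0
```

>>> send_rows(deltas=[[[0.0167,-0.036,0],0],[[0.0334,-0.072,0],0],[[0.05,-0.1078,0],0],[[0.0668,-0.1437,0],0],[[0.0668,-0.1437,0],0]])

```text
clock: 9.27
tool_pos: [0.4639, -0.3059, 0.2081]
orientation: [180.0, -0.1, -156.3]
force: [0.7, 0.2, -0.6]
opening: 0.0173
gripper_force: 30.0
```

>>> send_rows(deltas=[[[0,0,0.03],0],[[0,0,0.06],0],[[0,0,0.085],0],[[0,0,0.1035],0],[[0,0,0.1035],0]])

```text
clock: 9.68
tool_pos: [0.463, -0.3015, 0.1236]
orientation: [179.8, -0.2, -156.2]
force: [0.0, -0.2, 0.1]
opening: 0.0172
gripper_force: 30.0
```

>>> send_rows(deltas=[[[0,0,0],0],[[0,0,0],0],[[0,0,0],0],[[0,0,0],0],[[0,0,0],0]], gripper=0.5)

```text
clock: 10.1
tool_pos: [0.4647, -0.3022, 0.1274]
orientation: [-180.0, 0.0, -156.2]
force: [-0.1, 0.2, 0.3]
opening: 0.042
gripper_force: 0.0
```

>>> send_rows(deltas=[[[0,0,-0.03],0],[[0,0,-0.06],0],[[0,0,-0.09],0],[[0,0,-0.105],0],[[0,0,-0.105],0]])

```text
clock: 10.52
tool_pos: [0.466, -0.3028, 0.2147]
orientation: [-179.8, 0.3, -156.1]
force: [0.4, -0.8, 1.2]
opening: 0.0438
gripper_force: 0.0
```

```bash
python3 plan.py "[(.4175,.2765,.21,-156)]"; python3 -c "
from h import *
p=ctrl.snapshot('top');save(p,'t3',(100,130,480,300),2.1)"
```

```text
[   0.466    -0.3028    0.2147 -156.1318] 0.04376479655312699 [ 0.4 -0.8  1.2]
[[-0.0792,0.2289,0.0019],-0.0005] -> [ 4.50000e-01 -1.10000e-01  2.13000e-01 -1.56088e+02]
[[-0.0794,0.2289,0.0019],-0.0005] -> [ 4.34000e-01  8.30000e-02  2.12000e-01 -1.56044e+02]
[[-0.0796,0.2288,0.0019],-0.0005] -> [   0.418    0.276    0.21  -156.   ]
```

View pics/t3.png

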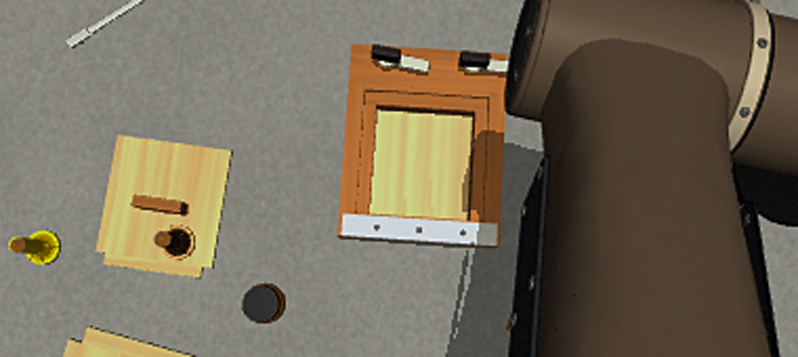

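The well is now empty. The cover (crop px ~165,205) and stump C (px 165,238) are unmoved, so stump C is next.

>>> send_rows(deltas=[[[-0.016,0.0458,0],0],[[-0.032,0.0916,0],0],[[-0.048,0.1373,0],0],[[-0.064,0.183,0],0],[[-0.0794,0.2285,0],0]])

```text
clock: 10.98
tool_pos: [0.4477, -0.108, 0.2101]
orientation: [180.0, -0.1, -156.2]
force: [0.9, 0.0, 0.2]
opening: 0.0436
gripper_force: 0.0
```

>>> send_rows(deltas=[[[-0.016,0.0458,0],0],[[-0.032,0.0916,0],0],[[-0.048,0.1373,0],0],[[-0.064,0.183,0],0],[[-0.0794,0.2285,0],0]])

```text
clock: 11.4
tool_pos: [0.4319, 0.0851, 0.2105]
orientation: [180.0, -0.0, -156.2]
force: [0.8, -0.3, 0.3]
opening: 0.0435
gripper_force: 0.0
```

>>> send_rows(deltas=[[[-0.016,0.0458,0],0],[[-0.032,0.0916,0],0],[[-0.048,0.1373,0],0],[[-0.064,0.183,0],0],[[-0.0794,0.2285,0],0]])

```text
clock: 11.82
tool_pos: [0.4161, 0.278, 0.2102]
orientation: [-180.0, -0.0, -156.1]
force: [1.2, 0.2, 0.5]
opening: 0.0436
gripper_force: 0.0
```

```bash
python3 plan.py "[(.4175,.2765,.125,-156)]"
```

```text
[   0.4161    0.278     0.2102 -156.1439] 0.04356150951685529 [1.2 0.2 0.5]
[[-0.0008,-0.0024,0.1066],-0.0016] -> [ 4.18e-01  2.76e-01  1.25e-01 -1.56e+02]
```

>>> send_rows(deltas=[[[-0.0005,-0.002,0.03],0],[[-0.0005,-0.002,0.06],0],[[-0.0005,-0.002,0.09],0],[[-0.0005,-0.002,0.105],0],[[-0.0005,-0.002,0.105],0]])

```text
clock: 12.23
tool_pos: [0.4165, 0.2733, 0.1234]
orientation: [-179.8, -0.3, -156.2]
force: [0.4, -0.9, -0.1]
opening: 0.044
gripper_force: 0.0
```

>>> send_rows(deltas=[[[0,0,0],0],[[0,0,0],0],[[0,0,0],0],[[0,0,0],0],[[0,0,0],0]], gripper=0)

```text
clock: 12.65
tool_pos: [0.4185, 0.2754, 0.1278]
orientation: [179.9, 0.1, -156.2]
force: [-0.5, -0.4, -1.5]
opening: 0.0173
gripper_force: 29.9
```

>>> send_rows(deltas=[[[0,0,-0.035],0],[[0,0,-0.07],0],[[0,0,-0.105],0],[[0,0,-0.14],0],[[0,0,-0.15],0]])

```text
clock: 13.07
tool_pos: [0.4193, 0.2761, 0.2518]
orientation: [179.8, 0.4, -156.1]
force: [0.5, 0.5, -0.8]
opening: 0.0173
gripper_force: 29.9
```

>>> send_rows(deltas=[[[0.0207,-0.0435,0],0],[[0.0414,-0.087,0],0],[[0.0621,-0.1306,0],0],[[0.0828,-0.1742,0],0],[[0.1035,-0.2177,0],0]])

```text
clock: 13.48
tool_pos: [0.412, 0.0806, 0.2471]
orientation: [180.0, 0.0, -156.1]
force: [0.4, -1.2, -0.2]
opening: 0.0171
gripper_force: 29.9
```

>>> send_rows(deltas=[[[0.0207,-0.0435,0],0],[[0.0414,-0.087,0],0],[[0.0621,-0.1306,0],0],[[0.0828,-0.1742,0],0],[[0.1035,-0.2177,0],0]])

```text
clock: 13.9
tool_pos: [0.4067, -0.1122, 0.2473]
orientation: [-180.0, 0.1, -156.1]
force: [1.1, 0.4, -1.5]
opening: 0.0174
gripper_force: 29.9
```

>>> send_rows(deltas=[[[0.0207,-0.0435,0],0],[[0.0414,-0.087,0],0],[[0.0621,-0.1306,0],0],[[0.0828,-0.1742,0],0],[[0.1035,-0.2177,0],0]])

```text
clock: 14.32
tool_pos: [0.4014, -0.3052, 0.2471]
orientation: [-180.0, 0.0, -156.2]
force: [1.1, 0.6, -0.3]
opening: 0.0168
gripper_force: 29.9
```

```bash
python3 plan.py "[(.402,-.302,.126,-156)]"
```

```text
[   0.4014   -0.3052    0.2471 -156.1758] 0.0168496170399068 [ 1.1  0.6 -0.3]
[[-0.0023,0.0034,0.1514],-0.0020] -> [ 4.02e-01 -3.02e-01  1.26e-01 -1.56e+02]
```

>>> send_rows(deltas=[[[0,0.003,0.035],0],[[0,0.003,0.07],0],[[0,0.003,0.105],0],[[0,0.003,0.135],0],[[0,0.003,0.15],0]])

```text
clock: 14.73
tool_pos: [0.3994, -0.3008, 0.1246]
orientation: [179.9, -0.1, -156.2]
force: [-7.6, 11.5, 46.6]
opening: 0.0173
gripper_force: 30.1
```

>>> send_rows(deltas=[[[0,0,0],0],[[0,0,0],0],[[0,0,0],0],[[0,0,0],0],[[0,0,0],0]], gripper=0.5)

```text
clock: 15.15
tool_pos: [0.4015, -0.3011, 0.1276]
orientation: [-180.0, 0.1, -156.2]
force: [-0.1, -0.6, -0.8]
opening: 0.0422
gripper_force: 0.0
```

>>> send_rows(deltas=[[[0,0,-0.03],0],[[0,0,-0.06],0],[[0,0,-0.09],0],[[0,0,-0.12],0],[[0,0,-0.12],0]])

```text
clock: 15.57
tool_pos: [0.4033, -0.302, 0.2282]
orientation: [-179.6, 0.3, -156.1]
force: [1.5, 0.9, -0.4]
opening: 0.0439
gripper_force: 0.0
```

>>> send_rows(deltas=[[[-0.016,0.0458,0],0],[[-0.032,0.0916,0],0],[[-0.048,0.1373,0],0],[[-0.064,0.183,0],0],[[-0.0794,0.2285,0],0]], gripper=1)

```text
clock: 15.98
tool_pos: [0.3849, -0.1068, 0.2234]
orientation: [-180.0, 0.1, -156.2]
force: [1.7, 1.6, 0.9]
opening: 0.0717
gripper_force: 0.0
```

>>> send_rows(deltas=[[[-0.016,0.0458,0],0],[[-0.032,0.0916,0],0],[[-0.048,0.1373,0],0],[[-0.064,0.183,0],0],[[-0.0794,0.2285,0],0]])

```text
clock: 16.4
tool_pos: [0.369, 0.0866, 0.2237]
orientation: [180.0, 0.1, -156.1]
force: [1.7, -1.1, 0.5]
opening: 0.0876
gripper_force: 0.0
```

```bash
python3 -c "
from h import *
import pickle
p=ctrl.snapshot('top');q=ctrl.snapshot('scene');pickle.dump((p,q),open('pq2.pkl','wb'))
im=np.vstack([cv2.resize(p['color'][140:260,130:480],None,fx=2.28,fy=2.28,interpolation=cv2.INTER_CUBIC),cv2.resize(q['color'][140:280,90:440],None,fx=2.28,fy=2.28,interpolation=cv2.INTER_CUBIC)])
cv2.imwrite('pics/m4.png',im[:,:,::-1]);print(im.shape)"; python3 plan.py "[(.4623,.2985,.21,-187.6)]"
```

```text
(593, 798, 3)
[ 3.697000e-01  8.950000e-02  2.239000e-01 -1.557848e+02] 0.08747651142891874 [-0.2 -0.2 -0.6]
[[-0.1063,0.0954,0.0087],0.1768] -> [   0.416    0.194    0.217 -171.692]
[[-0.0761,0.1209,0.0087],0.1768] -> [   0.462    0.298    0.21  -187.6  ]
```

View pics/m4.png

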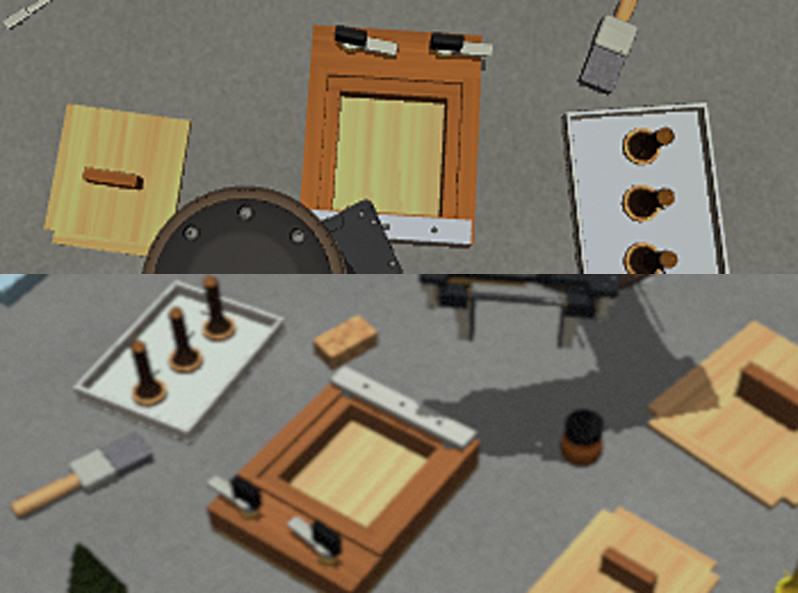

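All three stumps stand in the tray. The cover has been knocked about 2 cm towards +x (its corner moved from px 157,194 to 159,186), so I'll refit it by mask.

```bash
cat > d.py <<'E'
from h import *
import pickle
from scipy.optimize import minimize
poly=np.array([(80,72),(80,-72),(-66,-72),(-66,-60),(-80,-60),(-80,60),(-66,60),(-66,72)])/1000
def sil(P,x,zu):
    # filled silhouette of the plate (upper face z=zu) incl. lower face and handle, 4x supersampled
    c,s=np.cos(x[2]),np.sin(x[2]); M=np.zeros((1680,2240),np.uint8)
    def W(a,z): a=np.array(a); return np.c_[x[0]+c*a[:,0]-s*a[:,1],x[1]+s*a[:,0]+c*a[:,1],np.full(len(a),z)]
    for z in(zu-.006,zu-.003,zu): cv2.fillPoly(M,[np.round((proj(P,W(poly,z))+.5)*4).astype(int)],1)
    h=[(.007,.03),(.007,-.03),(-.007,-.03),(-.007,.03)]
    cv2.fillConvexPoly(M,cv2.convexHull(np.round((proj(P,np.r_[W(h,zu),W(h,zu+.032)])+.5)*4).astype(np.int32)),1)
    return cv2.resize(M.astype(np.float32),(560,420),interpolation=cv2.INTER_AREA)
def fitcover(P,x0,zu=.006):
    ds=[d for d in ctrl.cut_out(P,"cover_handle")]
    u0=proj(P,[[x0[0],x0[1],zu]])[0]
    d=min(ds,key=lambda d:np.hypot(d["xy"][0]*560-u0[0],d["xy"][1]*420-u0[1])); m=d["pixels"].astype(np.float32)
    f=lambda y:np.abs(sil(P,y*[.01,.01,.05],zu)-m).sum()
    y=np.array(x0)/[.01,.01,.05]
    for st in(1.,.3,.1): r=minimize(f,y,method="Nelder-Mead",options=dict(initial_simplex=y+np.r_[np.zeros((1,3)),np.eye(3)*st])); y=r.x
    x=y*[.01,.01,.05]; print("cover",x[:2].round(4),np.degrees(x[2]).round(2),"resid",r.fun.round(0),"area",m.sum(),d["conf"]); return x
if __name__=="__main__":
    for n in("top","scene"): P=ctrl.snapshot(n); fitcover(P,[.483,.291,-.133])
E
python3 d.py
```

```text
cover [0.4873 0.2918] -8.01 resid 267.0 area 3159.0 0.58
cover [0.4848 0.2895] -7.76 resid 111.0 area 3460.0 0.93
```

```bash
python3 plan.py "[(.485,.2905,.2,-187.8),(.485,.2905,.115,-187.8)]"
```

```text
[ 3.694000e-01  8.420000e-02  2.230000e-01 -1.561662e+02] 0.08748588419758278 [-0.  -1.2 -0.3]
[[-0.1182,0.0887,0.0144],0.1757] -> [   0.427    0.187    0.211 -171.983]
[[-0.0895,0.1176,0.0144],0.1757] -> [   0.485    0.29     0.2   -187.8  ]
[[0.0000,0.0000,0.1062],-0.0000] -> [ 4.850e-01  2.900e-01  1.150e-01 -1.878e+02]
```

>>> send_rows(deltas=[[[-0.0295,0.0222,0.003],0.044],[[-0.059,0.0443,0.007],0.088],[[-0.0886,0.0665,0.01],0.132],[[-0.1182,0.0887,0.0144],0.1757],[[-0.1182,0.0887,0.0144],0.1757]])

```text
clock: 17.12
tool_pos: [0.4305, 0.1898, 0.2108]
orientation: [-180.0, 0.1, -172.3]
force: [0.7, 0.1, 0.0]
opening: 0.0877
gripper_force: 0.0
```

>>> send_rows(deltas=[[[-0.0224,0.0294,0.003],0.044],[[-0.0448,0.0588,0.007],0.088],[[-0.0671,0.0882,0.01],0.132],[[-0.0895,0.1176,0.0144],0.1757],[[-0.0895,0.1176,0.0144],0.1757]])

```text
clock: 17.53
tool_pos: [0.4884, 0.2928, 0.1988]
orientation: [-180.0, 0.0, 171.9]
force: [1.0, -0.4, 0.7]
opening: 0.0877
gripper_force: 0.0
```

>>> send_rows(deltas=[[[0,0,0.035],0],[[0,0,0.07],0],[[0,0,0.1],0],[[0,0,0.1062],0],[[0,0,0.1062],0]])

```text
clock: 17.95
tool_pos: [0.4852, 0.2887, 0.1133]
orientation: [-179.8, -0.1, 172.1]
force: [-0.3, -0.2, -0.1]
opening: 0.0874
gripper_force: 0.0
```

>>> send_rows(deltas=[[[0,0,0],0],[[0,0,0],0],[[0,0,0],0],[[0,0,0],0],[[0,0,0],0]])

```text
clock: 18.37
tool_pos: [0.4854, 0.2913, 0.116]
orientation: [179.9, 0.1, 172.2]
force: [-0.7, -0.4, 0.5]
opening: 0.0878
gripper_force: 0.0
```

```bash
python3 plan.py "[(.485,.2905,.078,-187.8)]" -360; python3 - <<'E'
from h import *
from d import fitcover
P=ctrl.snapshot("scene"); fitcover(P,[.485,.290,-.135]); save(P,'s5',(280,170,480,320),4)
E
```

```text
[4.854000e-01 2.913000e-01 1.160000e-01 1.722198e+02] 0.08775818168485415 [-0.7 -0.4  0.5]
[[0.0004,-0.0010,0.0474],0.0002] -> [ 4.850e-01  2.900e-01  7.800e-02 -1.878e+02]
cover [0.4842 0.2895] -7.44 resid 626.0 area 2934.0 0.97
```

View pics/s5.png

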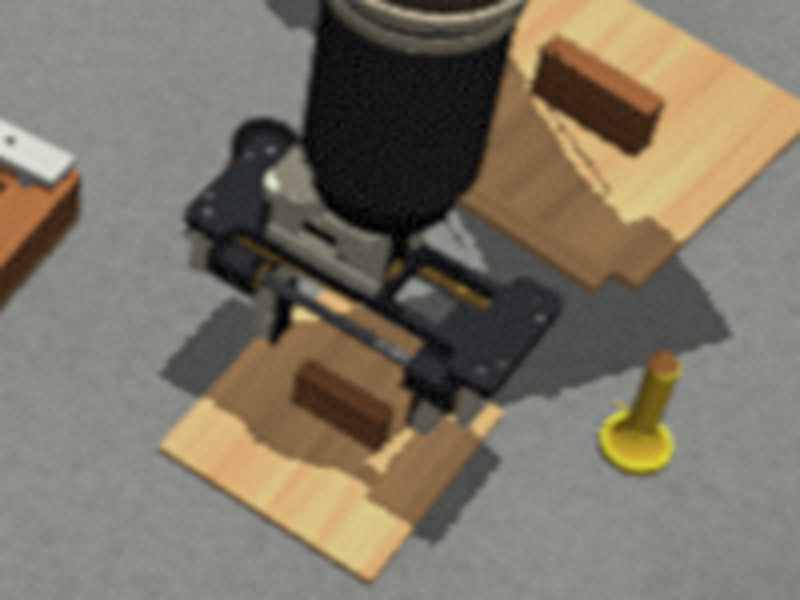

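The fingers straddle the handle's ends (tips at crop px 270,335 and 425,420, handle centre 347,390), so they're aligned. I'll descend gently and grip.

>>> send_rows(deltas=[[[0,0,0.012],0],[[0,0,0.024],0],[[0,0,0.034],0],[[0,0,0.042],0],[[0,0,0.046],0]])

```text
clock: 18.88
tool_pos: [0.4846, 0.2904, 0.0764]
orientation: [-179.9, -0.1, 172.2]
force: [0.3, 0.9, -0.3]
opening: 0.0875
gripper_force: 0.0
```

>>> send_rows(deltas=[[[0,0,0],0],[[0,0,0],0],[[0,0,0],0],[[0,0,0],0],[[0,0,0],0]], gripper=0.4)

```text
clock: 19.3
tool_pos: [0.4853, 0.2912, 0.0786]
orientation: [180.0, 0.0, 172.2]
force: [0.4, 1.4, -0.8]
opening: 0.06
gripper_force: 7.5
```

>>> send_rows(deltas=[[[0,0,0],0],[[0,0,0],0],[[0,0,0],0],[[0,0,0],0],[[0,0,0],0]])

```text
clock: 19.72
tool_pos: [0.4854, 0.2912, 0.0786]
orientation: [180.0, 0.0, 172.2]
force: [0.3, 0.6, 5.0]
opening: 0.0597
gripper_force: 30.0
```

```bash
python3 plan.py "[]"
```

```text
[4.854000e-01 2.912000e-01 7.860000e-02 1.722244e+02] 0.05966569477999496 [0.3 0.6 5. ]
```

>>> send_rows(deltas=[[[0,0,-0.025],0],[[0,0,-0.05],0],[[0,0,-0.075],0],[[0,0,-0.1],0],[[0,0,-0.1],0]])

```text
clock: 20.13
tool_pos: [0.4863, 0.292, 0.1617]
orientation: [179.8, 0.2, 172.2]
force: [0.4, 0.6, -2.2]
opening: 0.0601
gripper_force: 30.0
```

```bash
python3 plan.py "[(.53,-.0195,.158,-183.1)]" -360
```

```text
[4.863000e-01 2.920000e-01 1.617000e-01 1.722457e+02] 0.06010331496476613 [ 0.4  0.6 -2.2]
[[-0.0533,-0.1892,0.0023],-0.0259] -> [ 5.08000e-01  1.36000e-01  1.60000e-01 -1.85427e+02]
[[-0.0456,-0.1912,0.0023],-0.0259] -> [ 5.300e-01 -1.900e-02  1.580e-01 -1.831e+02]
```

>>> send_rows(deltas=[[[-0.012,-0.045,0],-0.006],[[-0.024,-0.09,0],-0.012],[[-0.036,-0.135,0],-0.018],[[-0.0475,-0.17,0],-0.024],[[-0.0533,-0.1892,0],-0.026]])

```text
clock: 20.55
tool_pos: [0.5059, 0.1321, 0.1571]
orientation: [-179.9, -0.1, 174.5]
force: [-0.7, -0.1, -2.3]
opening: 0.0597
gripper_force: 30.0
```

>>> send_rows(deltas=[[[-0.012,-0.045,0],-0.006],[[-0.024,-0.09,0],-0.012],[[-0.036,-0.135,0],-0.018],[[-0.042,-0.175,0],-0.024],[[-0.0456,-0.19,0],-0.026]])

```text
clock: 20.97
tool_pos: [0.5276, -0.023, 0.157]
orientation: [-180.0, -0.1, 176.8]
force: [-0.2, 0.3, -2.3]
opening: 0.0601
gripper_force: 30.0
```

>>> send_rows(deltas=[[[0,0,0],0],[[0,0,0],0],[[0,0,0],0],[[0,0,0],0],[[0,0,0],0]])

```text
clock: 21.38
tool_pos: [0.5287, -0.0186, 0.158]
orientation: [-180.0, -0.0, 177.0]
force: [0.6, 0.2, -1.3]
opening: 0.0595
gripper_force: 30.0
```

```bash
python3 plan.py "[]"; python3 -c "
from h import *
import pickle
p=ctrl.snapshot('top');q=ctrl.snapshot('scene');pickle.dump((p,q),open('pq3.pkl','wb'))
a=cv2.resize(p['color'][140:250,245:360],None,fx=3.4,fy=3.4,interpolation=cv2.INTER_CUBIC);b=cv2.resize(q['color'][160:290,150:320],None,fx=2.35,fy=2.35,interpolation=cv2.INTER_CUBIC)
h=min(len(a),len(b));im=np.hstack([a[:h],b[:h]])
b=cv2.resize(q['color'][150:290,160:320],None,fx=5,fy=4.28) 
cv2.imwrite('pics/m6.png',im[:,:,::-1]);print(a.shape,im.shape)"
```

```text
[ 5.287000e-01 -1.860000e-02  1.580000e-01  1.769686e+02] 0.05951324971930901 [ 0.6  0.2 -1.3]
(374, 391, 3) (306, 791, 3)
```

View pics/m6.png

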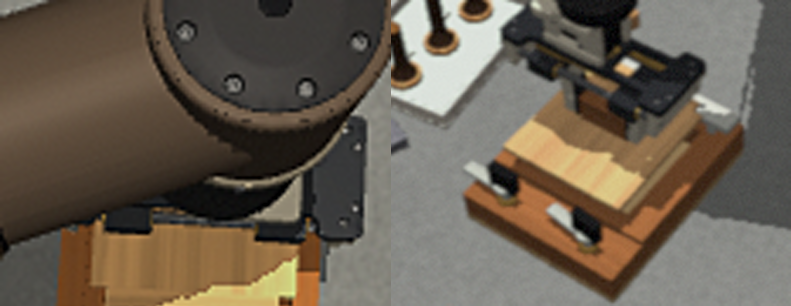

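```bash
sed -i 's/^ps=.*/ps=(q,c2([(225,350),(37,238),(265,298),(78,193),(246,262)]),[(140,95,46),(140,-95,46),(82.5,95,46),(82.5,-95,46),(66,60,40)])/' c.py; python3 c.py | head -6; python3 - <<'E'
from h import *
from d import fitcover
P=ctrl.snapshot("scene"); fitcover(P,[.5287,-.0186,np.radians(-3)],.0854)
E
```

```text
plinth top [ 0.5137 -0.0186] -3.07
[[-0.4, -0.4], [-0.5, -0.3], [0.4, -0.2], [-0.3, -0.4], [0.8, 0.3], [-1.6, 0.6], [2.6, 0.4]]
plinth scene [ 0.5176 -0.0152] -3.09
[[0.1, -0.0], [-2.3, -0.2], [1.8, -0.1], [-0.2, -0.8], [0.1, 1.8]]
plinth both [ 0.5146 -0.0176] -3.07
[[-0.8, -0.8], [-0.9, -0.7], [0.0, -0.5], [-0.7, -0.8], [0.3, -0.1], [-2.0, 0.3], [2.2, 0.1], [-0.0, -1.5], [-2.3, -1.5], [1.6, -1.5], [-0.2, -2.0], [-0.0, 0.5]]
cover [ 0.5281 -0.0203] -3.96 resid 1053.0 area 2103.0 0.62
```

>>> send_rows(deltas=[[[0,0,0.012],0],[[0,0,0.022],0],[[0,0,0.032],0],[[0,0,0.036],0],[[0,0,0.038],0]])

```text
clock: 22.0
tool_pos: [0.5282, -0.0198, 0.1264]
orientation: [-180.0, -0.1, 176.9]
force: [-0.4, 0.4, -2.6]
opening: 0.0599
gripper_force: 30.0
```

>>> send_rows(deltas=[[[0,0,0],0],[[0,0,0.001],0],[[0,0,0.001],0],[[0,0,0.002],0],[[0,0,0.002],0]])

```text
clock: 22.42
tool_pos: [0.5289, -0.0195, 0.1263]
orientation: [180.0, 0.0, 176.9]
force: [-0.5, -0.9, -1.8]
opening: 0.0597
gripper_force: 30.0
```

```bash
python3 plan.py "[]"; python3 -c "
from h import *
q=ctrl.snapshot('scene')
save(q,'s7',(165,165,305,270),5.7)"
```

```text
[ 5.289000e-01 -1.950000e-02  1.263000e-01  1.768902e+02] 0.05973772771118282 [-0.5 -0.9 -1.8]
```

View pics/s7.png

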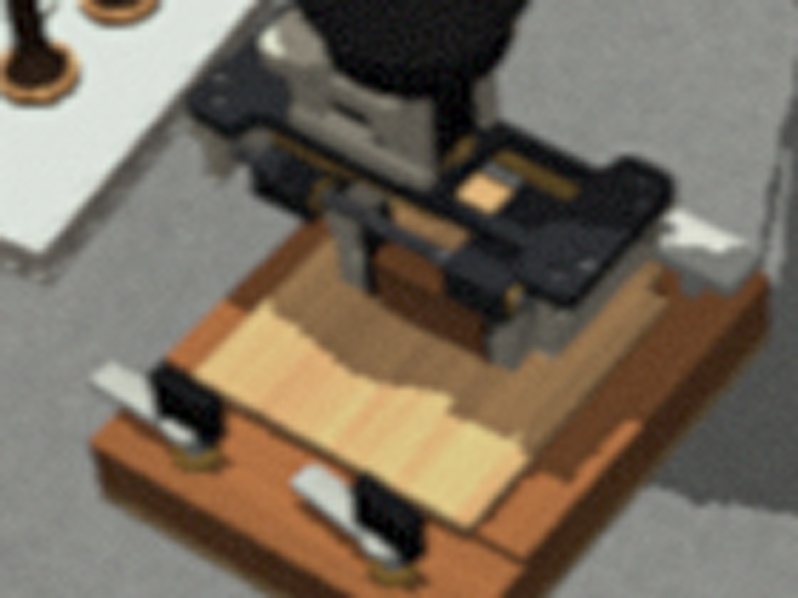

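```bash
python3 - <<'E'
from h import *
q=ctrl.snapshot('scene')
pl=lambda P,x:(R.from_euler('z',-x[2]).as_matrix()@(P-[x[0],x[1],0]))*1000
for x in([.5176,-.0152,np.radians(-3.09)],):
  for n,u,z in(("rearL",(473,523),.0537),("rearR",(193,368),.0537),("seamL",(525,556),.046),("outerR",(92,440),.046)):
    w=(np.array(u)+.5)/5.7-.5+[165,165]; print(n,pl(ray(q,*w,z),x).round(1))
E
```

```text
rearL [87.2 68.1 53.7]
rearR [ 87.4 -79.1  53.7]
seamL [84.4 91.7 46. ]
outerR [136.9 -93.9  46. ]
```

>>> send_rows(deltas=[[[0,0.0025,0],0],[[0,0.0025,0.002],0],[[0,0.0025,0.004],0],[[0,0.0025,0.006],0],[[0,0.0025,0.006],0]])

```text
clock: 22.93
tool_pos: [0.5288, -0.0174, 0.1214]
orientation: [180.0, -0.0, 176.9]
force: [-2.8, 0.8, 3.2]
opening: 0.0597
gripper_force: 30.0
```

>>> send_rows(deltas=[[[0,0,0],0],[[0,0,0],0],[[0,0,0],0],[[0,0,0],0],[[0,0,0],0]])

```text
clock: 23.35
tool_pos: [0.5288, -0.0174, 0.1214]
orientation: [180.0, -0.0, 176.9]
force: [-3.6, 3.6, 4.1]
opening: 0.0597
gripper_force: 30.0
```

```bash
python3 -c "
from h import *
o=ctrl.get_obs();print(o['tool_pos'],o['orientation'],o['force'].round(1),o['moment'].round(2))"
```

```text
[ 0.52881016 -0.01740428  0.12138096] [ 1.79986895e+02 -6.03658820e-03  1.76883958e+02] [-3.6  3.6  4.1] [ 1.22  1.08 -0.18]
```

```bash
python3 -c "
from h import *
q=ctrl.snapshot('scene')
save(q,'s8',(165,165,305,270),5.7)"
```

```text
(no output)
```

View pics/s8.png

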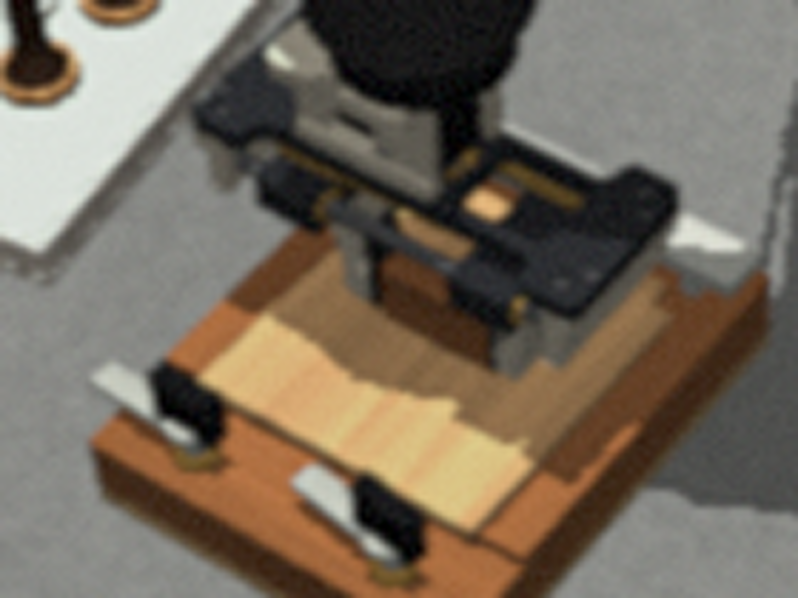

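>>> send_rows(deltas=[[[0.003,0.001,0],0],[[0.006,0.001,0],0],[[0.009,0.001,0],0],[[0.01,0.001,0],0],[[0.01,0.001,0],0]])

```text
clock: 23.82
tool_pos: [0.5209, -0.0163, 0.1215]
orientation: [180.0, 0.0, 176.9]
force: [1.3, 0.2, 2.6]
opening: 0.0594
gripper_force: 30.0
```

>>> send_rows(deltas=[[[0.002,0,0],0],[[0.004,0,0],0],[[0.005,0,0],0],[[0.006,0,0],0],[[0.006,0,0],0]])

```text
clock: 24.23
tool_pos: [0.516, -0.016, 0.1214]
orientation: [180.0, 0.0, 176.9]
force: [1.0, 1.2, 2.7]
opening: 0.0598
gripper_force: 30.0
```

```bash
python3 -c "
from h import *
o=ctrl.get_obs();print(o['tool_pos'],o['orientation'],o['force'].round(1),o['moment'].round(2))"
```

```text
[ 0.51603911 -0.01603611  0.12141391] [1.79998500e+02 1.25328401e-03 1.76895764e+02] [1.  1.2 2.7] [ 0.06 -0.41 -0.02]
```

>>> send_rows(deltas=[[[0.001,0,0],0],[[0.002,0,0],0],[[0.003,0,0],0],[[0.004,0,0],0],[[0.004,0,0],0]])

```text
clock: 24.65
tool_pos: [0.5125, -0.0159, 0.1212]
orientation: [-180.0, -0.0, 176.9]
force: [0.1, -0.2, -0.2]
opening: 0.0598
gripper_force: 30.0
```

>>> send_rows(deltas=[[[0.001,0,0],0],[[0.002,0,0],0],[[0.002,0,0],0],[[0.002,0,0],0],[[0.002,0,0],0]])

```text
clock: 25.07
tool_pos: [0.5116, -0.0158, 0.1214]
orientation: [-180.0, 0.0, 176.9]
force: [3.0, -1.3, -1.1]
opening: 0.0594
gripper_force: 30.0
```

```bash
python3 -c "
from h import *
o=ctrl.get_obs();print(o['tool_pos'],o['orientation'],o['force'].round(1),o['moment'].round(2))"
```

```text
[ 0.51155572 -0.01581834  0.12141076] [-1.79999100e+02  1.81893709e-02  1.76895891e+02] [ 3.  -1.3 -1.1] [-0.54 -0.84 -0.01]
```

>>> send_rows(deltas=[[[0,0,-0.004],0],[[0,0,-0.008],0],[[0,0,-0.011],0],[[0,0,-0.014],0],[[0,0,-0.015],0]])

```text
clock: 25.48
tool_pos: [0.5097, -0.016, 0.1328]
orientation: [-180.0, -0.2, 176.8]
force: [-2.0, 0.9, -7.9]
opening: 0.0596
gripper_force: 30.0
```

>>> send_rows(deltas=[[[0,0,0],0],[[0,0,0],0],[[0,0,0],0],[[0,0,0],0],[[0,0,0],0]])

```text
clock: 25.9
tool_pos: [0.5111, -0.016, 0.1332]
orientation: [-180.0, -0.0, 176.9]
force: [-2.3, 0.1, -7.1]
opening: 0.0596
gripper_force: 30.0
```

```bash
python3 -c "
from h import *
o=ctrl.get_obs();print(o['tool_pos'],o['orientation'],o['force'].round(1),o['moment'].round(2))
q=ctrl.snapshot('scene')
save(q,'s9',(165,165,305,270),5.7)"
```

```text
[ 0.51110337 -0.01595617  0.1331751 ] [-1.79980002e+02 -3.97877051e-02  1.76893165e+02] [-2.3  0.1 -7.1] [-0.26  0.55  0.02]
```

View pics/s9.png

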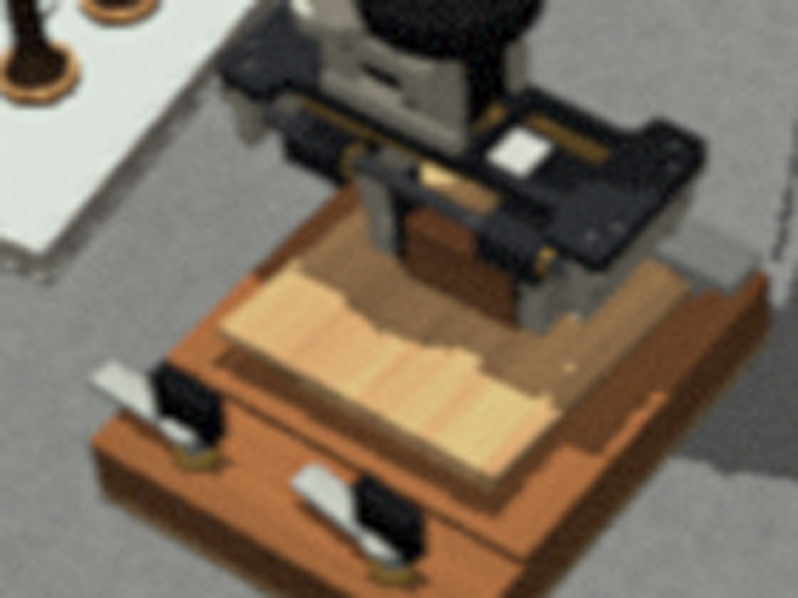

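The rear edge is clearly raised off the seam (crop px 490,480 against seam 520,555) and the tongue is under the lip, so it's hooked at about 0.12 rad. I'll lower it.

>>> send_rows(deltas=[[[0.001,0,0.004],0],[[0.001,0,0.008],0],[[0.001,0,0.012],0],[[0.001,0,0.016],0],[[0.001,0,0.019],0]])

```text
clock: 26.37
tool_pos: [0.5122, -0.0153, 0.1188]
orientation: [180.0, 0.2, 176.9]
force: [3.5, -0.1, 3.0]
opening: 0.0597
gripper_force: 30.0
```

>>> send_rows(deltas=[[[0,0,0],0],[[0,0,0],0],[[0,0,0],0],[[0,0,0],0],[[0,0,0],0]])

```text
clock: 26.78
tool_pos: [0.5119, -0.0154, 0.1186]
orientation: [180.0, 0.2, 176.9]
force: [4.9, -0.5, 1.8]
opening: 0.0598
gripper_force: 30.0
```

```bash
python3 -c "
from h import *
o=ctrl.get_obs();print(o['tool_pos'],o['orientation'],o['force'].round(1),o['moment'].round(2))"
```

```text
[ 0.51189446 -0.01541021  0.11862601] [1.79958421e+02 1.51752038e-01 1.76903868e+02] [ 4.9 -0.5  1.8] [-0.26 -1.9  -0.13]
```

>>> send_rows(deltas=[[[0,0,0.001],0],[[0,0,0.001],0],[[0,0,0.001],0],[[0,0,0.001],0],[[0,0,0.001],0]], gripper=1)

```text
clock: 27.2
tool_pos: [0.5101, -0.0159, 0.1171]
orientation: [-180.0, -0.1, 176.9]
force: [-0.2, 0.5, -0.6]
opening: 0.0857
gripper_force: 0.0
```

>>> send_rows(deltas=[[[0,0,-0.025],0],[[0,0,-0.05],0],[[0,0,-0.075],0],[[0,0,-0.1],0],[[0,0,-0.1],0]])

```text
clock: 27.62
tool_pos: [0.5122, -0.0154, 0.2011]
orientation: [179.9, 0.3, 176.9]
force: [1.1, 0.1, 0.3]
opening: 0.0875
gripper_force: 0.0
```

```bash
python3 plan.py "[(.566,-.018,.15,-183)]" -360; python3 -c "
from h import *
q=ctrl.snapshot('scene')
save(q,'s10',(165,165,305,270),5.7)"
```

```text
[ 5.122000e-01 -1.540000e-02  2.011000e-01  1.769393e+02] 0.08746647834905852 [1.1 0.1 0.3]
[[-0.0673,0.0004,0.0639],-0.0007] -> [ 5.66e-01 -1.80e-02  1.50e-01 -1.83e+02]
```

View pics/s10.png

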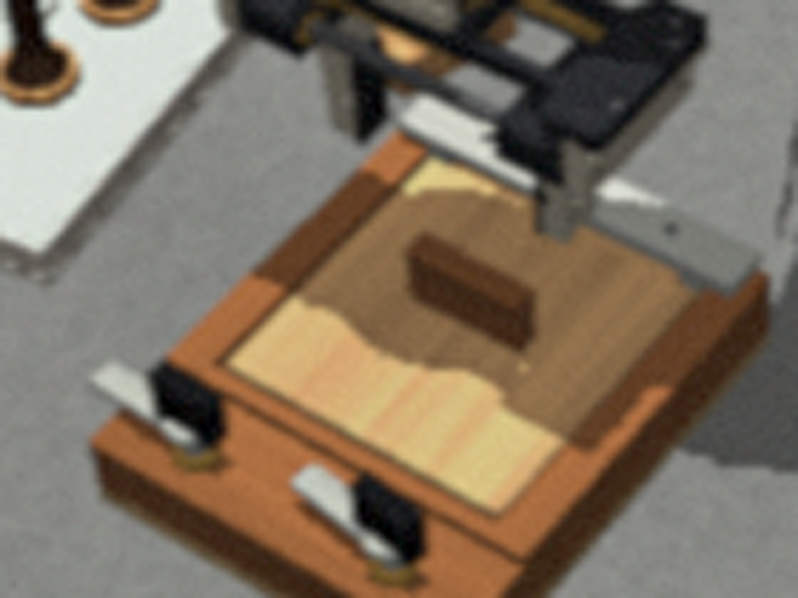

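The cover lies in its recess: rear edge at crop px 220,362 to 503,515, parallel to the seam, front edge under the lip. I'll press the rear lightly with closed fingers as a check.

>>> send_rows(deltas=[[[-0.02,0,0.015],0],[[-0.04,0,0.03],0],[[-0.06,0,0.045],0],[[-0.07,0,0.06],0],[[-0.07,0,0.075],0]], gripper=0)

```text
clock: 28.08
tool_pos: [0.5675, -0.0189, 0.1356]
orientation: [-180.0, -0.1, 176.9]
force: [0.9, 0.3, -0.2]
opening: 0.0595
gripper_force: 0.0
```

>>> send_rows(deltas=[[[0,0,0.01],0],[[0,0,0.018],0],[[0,0,0.024],0],[[0,0,0.028],0],[[0,0,0.03],0]])

```text
clock: 28.5
tool_pos: [0.5663, -0.0188, 0.1132]
orientation: [-180.0, -0.0, 176.9]
force: [-0.7, 0.6, 0.5]
opening: 0.0267
gripper_force: 0.0
```

>>> send_rows(deltas=[[[0,0,0],0],[[0,0,0.001],0],[[0,0,0.002],0],[[0,0,0.002],0],[[0,0,0.002],0]])

```text
clock: 28.92
tool_pos: [0.5666, -0.0188, 0.112]
orientation: [180.0, 0.0, 176.9]
force: [0.3, -0.7, 0.4]
opening: 0.0008
gripper_force: 0.0
```

No contact with the tips at 46 mm, so the cover is fully down. On to the clips.

```bash
python3 plan.py "[(.566,-.0188,.17,-183),(.636,.0272,.165,-93)]" -360
```

```text
[ 5.666000e-01 -1.880000e-02  1.120000e-01  1.768955e+02] 0.0007747958536116242 [ 0.3 -0.7  0.4]
[[0.0007,-0.0001,-0.0725],-0.0012] -> [ 5.66e-01 -1.90e-02  1.70e-01 -1.83e+02]
[[-0.0281,0.0207,0.0021],-0.3333] -> [ 5.89e-01 -3.00e-03  1.68e-01 -1.53e+02]
[[-0.0347,0.0038,0.0021],-0.3333] -> [ 6.13e-01  1.20e-02  1.67e-01 -1.23e+02]
[[-0.0320,-0.0140,0.0021],-0.3333] -> [ 6.36e-01  2.70e-02  1.65e-01 -9.30e+01]
```

>>> send_rows(deltas=[[[0,0,-0.025],0],[[0,0,-0.05],0],[[0,0,-0.0725],0],[[0,0,-0.0725],0],[[0,0,-0.0725],0]])

```text
clock: 29.33
tool_pos: [0.5671, -0.0186, 0.171]
orientation: [179.9, 0.1, 176.9]
force: [-0.3, -0.1, -1.0]
opening: 0.0006
gripper_force: 0.0
```

>>> send_rows(deltas=[[[-0.006,0.004,0],-0.07],[[-0.012,0.008,0],-0.14],[[-0.018,0.013,0],-0.21],[[-0.024,0.017,0],-0.28],[[-0.028,0.0207,0],-0.3333]])

```text
clock: 29.75
tool_pos: [0.5896, -0.0034, 0.1687]
orientation: [180.0, -0.1, -152.8]
force: [0.0, 0.4, -0.5]
opening: 0.0004
gripper_force: 0.0
```

>>> send_rows(deltas=[[[-0.007,0.001,0],-0.07],[[-0.014,0.002,0],-0.14],[[-0.021,0.003,0],-0.21],[[-0.028,0.003,0],-0.28],[[-0.0347,0.0038,0],-0.3333]])

```text
clock: 30.17
tool_pos: [0.6128, 0.0119, 0.1685]
orientation: [179.9, -0.1, -122.8]
force: [0.1, 0.5, 0.7]
opening: 0.0004
gripper_force: 0.0
```

>>> send_rows(deltas=[[[-0.007,-0.003,0],-0.07],[[-0.014,-0.006,0],-0.14],[[-0.021,-0.009,0],-0.21],[[-0.028,-0.012,0],-0.28],[[-0.032,-0.014,0],-0.3333]])

```text
clock: 30.58
tool_pos: [0.6364, 0.0273, 0.1684]
orientation: [179.9, -0.0, -92.8]
force: [-0.1, -0.8, 0.4]
opening: 0.0008
gripper_force: 0.0
```

>>> send_rows(deltas=[[[0,0,0],0],[[0,0,0],0],[[0,0,0],0],[[0,0,0],0],[[0,0,0],0]])

```text
clock: 31.0
tool_pos: [0.6363, 0.027, 0.1697]
orientation: [180.0, -0.0, -93.2]
force: [0.2, 0.5, -0.6]
opening: 0.0003
gripper_force: 0.0
```

```bash
python3 plan.py "[(.636,.0272,.1455,-93)]"
```

```text
[ 6.36300e-01  2.70000e-02  1.69700e-01 -9.31994e+01] 0.0003069784503104707 [ 0.2  0.5 -0.6]
[[-0.0002,0.0003,0.0302],-0.0022] -> [ 6.36e-01  2.70e-02  1.46e-01 -9.30e+01]
```

>>> send_rows(deltas=[[[0,0,0.008],0],[[0,0,0.016],0],[[0,0,0.021],0],[[0,0,0.025],0],[[0,0,0.028],0]])

```text
clock: 31.42
tool_pos: [0.6362, 0.0271, 0.1471]
orientation: [180.0, -0.0, -93.1]
force: [-2.3, 0.1, 5.8]
opening: 0.0005
gripper_force: 2.8
```

>>> send_rows(deltas=[[[0,0,0.001],0],[[0,0,0.002],0],[[0,0,0.002],0],[[0,0,0.002],0],[[0,0,0.002],0]])

```text
clock: 31.83
tool_pos: [0.6363, 0.027, 0.1463]
orientation: [180.0, -0.0, -93.1]
force: [-4.3, 0.9, 9.2]
opening: 0.0003
gripper_force: 4.1
```

>>> send_rows(deltas=[[[0,0,0.001],0],[[0,0,-0.01],0],[[0,0,-0.02],0],[[0,0,-0.028],0],[[0,0,-0.028],0]])

```text
clock: 32.25
tool_pos: [0.6374, 0.0273, 0.1699]
orientation: [-179.9, 0.0, -93.1]
force: [0.2, -0.7, -0.2]
opening: 0.0006
gripper_force: 0.0
```

>>> send_rows(deltas=[[[0.035,0,0],0],[[0.07,0,0],0],[[0.105,0,0],0],[[0.13,0,0],0],[[0.13,0,0],0]])

```text
clock: 32.67
tool_pos: [0.6302, -0.0798, 0.1678]
orientation: [180.0, -0.0, -93.3]
force: [0.6, 0.1, -0.2]
opening: 0.0002
gripper_force: 0.0
```

>>> send_rows(deltas=[[[0,0,0.004],0],[[0,0,0.014],0],[[0,0,0.02],0],[[0,0,0.024],0],[[0,0,0.028],0]])

```text
clock: 33.08
tool_pos: [0.6312, -0.0761, 0.1459]
orientation: [-180.0, -0.0, -93.0]
force: [-4.6, 0.3, 31.7]
opening: 0.0002
gripper_force: 16.7
```

>>> send_rows(deltas=[[[0,0,0.001],0],[[0,0,0.001],0],[[0,0,0.001],0],[[0,0,0.001],0],[[0,0,0.001],0]])

```text
clock: 33.5
tool_pos: [0.6311, -0.0761, 0.1462]
orientation: [-180.0, -0.0, -93.0]
force: [-3.5, 0.3, 11.9]
opening: 0.0002
gripper_force: 6.3
```

```bash
python3 plan.py "[]"; python3 -c "
from h import *
q=ctrl.snapshot('scene')
save(q,'s11',(165,165,305,270),5.7)"
```

```text
[ 6.31100e-01 -7.61000e-02  1.46200e-01 -9.30176e+01] 0.0002096041699316146 [-3.5  0.3 11.9]
```

View pics/s11.png

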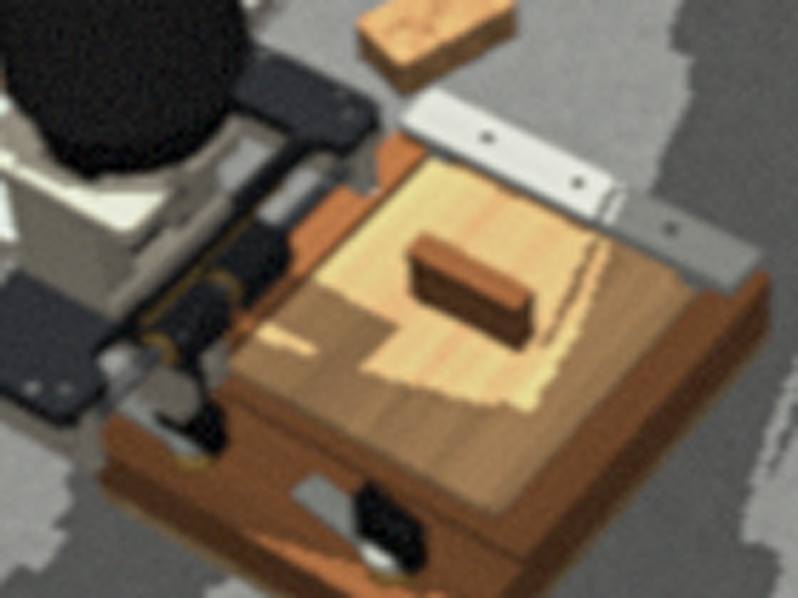

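The cover is still flat with its front edge under the lip. The left bar sits about 10 px lower than before, so it's pushed home, and the fingers are on the right bar (px 200,430). Next I'll grip and turn the right knob.

>>> send_rows(deltas=[[[0,0,-0.01],0],[[0,0,-0.02],0],[[0,0,-0.028],0],[[0,0,-0.028],0],[[0,0,-0.028],0]], gripper=0.45)

```text
clock: 33.97
tool_pos: [0.6311, -0.0764, 0.1677]
orientation: [-179.9, 0.0, -93.1]
force: [0.7, -0.2, -0.3]
opening: 0.0281
gripper_force: 0.0
```

>>> send_rows(deltas=[[[0,0,0],0],[[0,0,0],0],[[0,0,0.01],0],[[0,0,0.02],0],[[0,0,0.03],0]])

```text
clock: 34.38
tool_pos: [0.6305, -0.0767, 0.1421]
orientation: [180.0, 0.0, -93.1]
force: [-0.5, -1.1, -0.4]
opening: 0.0393
gripper_force: 0.0
```

>>> send_rows(deltas=[[[0,0,0.008],0],[[0,0,0.016],0],[[0,0,0.022],0],[[0,0,0.024],0],[[0,0,0.024],0]])

```text
clock: 34.8
tool_pos: [0.6306, -0.0768, 0.1234]
orientation: [179.9, -0.0, -93.1]
force: [-0.9, 0.1, -1.1]
opening: 0.0396
gripper_force: 0.0
```

>>> send_rows(deltas=[[[0,0,0],0],[[0,0,0],0],[[0,0,0],0],[[0,0,0],0],[[0,0,0],0]], gripper=0)

```text
clock: 35.22
tool_pos: [0.6314, -0.0766, 0.1246]
orientation: [-179.9, 0.0, -93.1]
force: [6.0, -1.3, -3.6]
opening: 0.0116
gripper_force: 28.7
```

>>> send_rows(deltas=[[[0,0,0.001],0],[[0,0,0.001],0],[[0,0,0.001],0],[[0,0,0.001],0],[[0,0,0.001],0]])

```text
clock: 35.63
tool_pos: [0.6314, -0.0767, 0.1245]
orientation: [-179.9, 0.0, -93.1]
force: [-0.8, 0.2, 5.8]
opening: 0.0115
gripper_force: 29.7
```

>>> send_rows(deltas=[[[0,0,0.001],0.07],[[0,0,0.001],0.14],[[0,0,0.001],0.21],[[0,0,0.001],0.28],[[0,0,0.001],0.34]])

```text
clock: 36.05
tool_pos: [0.6311, -0.0765, 0.1244]
orientation: [-179.9, 0.0, -124.0]
force: [-4.6, 3.2, 12.5]
opening: 0.0118
gripper_force: 29.9
```

>>> send_rows(deltas=[[[0,0,0],0.07],[[0,0,0],0.14],[[0,0,0],0.21],[[0,0,0],0.28],[[0,0,0],0.34]])

```text
clock: 36.47
tool_pos: [0.6309, -0.0762, 0.1244]
orientation: [-180.0, 0.1, -154.6]
force: [-5.4, 4.8, 13.8]
opening: 0.0119
gripper_force: 29.9
```

>>> send_rows(deltas=[[[0,0,0],0.07],[[0,0,0],0.14],[[0,0,0],0.21],[[0,0,0],0.28],[[0,0,0],0.3]])

```text
clock: 36.88
tool_pos: [0.6308, -0.0759, 0.1244]
orientation: [180.0, 0.1, 178.4]
force: [-5.6, 6.9, 12.7]
opening: 0.0122
gripper_force: 29.9
```

>>> send_rows(deltas=[[[0,0,0],0],[[0,0,0],0],[[0,0,0],0],[[0,0,0],0],[[0,0,0],0]])

```text
clock: 37.3
tool_pos: [0.6308, -0.0759, 0.1244]
orientation: [180.0, 0.1, 178.7]
force: [-5.9, 6.5, 13.7]
opening: 0.0117
gripper_force: 29.9
```

```bash
python3 -c "
from h import *
o=ctrl.get_obs();print(o['tool_pos'],o['orientation'],o['force'].round(1),o['moment'].round(2),o['joint_pos'].round(1))"
```

```text
[ 0.63082848 -0.07592323  0.12436844] [1.79960101e+02 5.48751196e-02 1.78714038e+02] [-5.9  6.5 13.7] [ 2.17  2.21 -0.  ] [  10.7   25.3  -16.    -0.   -48.7 -102. ]
```

>>> send_rows(deltas=[[[0,0,-0.001],0],[[0,0,-0.001],0],[[0,0,-0.001],0],[[0,0,-0.001],0],[[0,0,-0.001],0]], gripper=0.45)

```text
clock: 37.72
tool_pos: [0.6307, -0.0768, 0.123]
orientation: [-180.0, -0.0, 178.7]
force: [0.0, 0.6, 0.1]
opening: 0.0376
gripper_force: 0.0
```

>>> send_rows(deltas=[[[0,0,-0.015],0],[[0,0,-0.03],0],[[0,0,-0.045],0],[[0,0,-0.058],0],[[0,0,-0.058],0]])

```text
clock: 38.13
tool_pos: [0.6324, -0.0766, 0.1735]
orientation: [180.0, 0.3, 178.7]
force: [0.1, -0.3, 1.2]
opening: 0.0395
gripper_force: 0.0
```

```bash
python3 plan.py "[(.6365,.0273,.17,-93.1)]" -360
```

```text
[ 6.324000e-01 -7.660000e-02  1.735000e-01  1.787154e+02] 0.03945319585521403 [ 0.1 -0.3  1.2]
[[-0.0007,0.0433,0.0015],-0.3266] -> [ 6.3400e-01 -4.2000e-02  1.7200e-01 -1.5189e+02]
[[-0.0219,0.0374,0.0015],-0.3266] -> [ 6.35000e-01 -7.00000e-03  1.71000e-01 -1.22495e+02]
[[-0.0374,0.0218,0.0015],-0.3266] -> [ 6.36e-01  2.70e-02  1.70e-01 -9.31e+01]
```

>>> send_rows(deltas=[[[0,0.01,0],-0.07],[[-0.001,0.02,0],-0.14],[[-0.001,0.03,0],-0.21],[[-0.001,0.04,0],-0.28],[[-0.001,0.0433,0],-0.3266]])

```text
clock: 38.55
tool_pos: [0.6325, -0.0412, 0.17]
orientation: [180.0, 0.0, -151.6]
force: [0.5, -0.1, -0.5]
opening: 0.0394
gripper_force: 0.0
```

>>> send_rows(deltas=[[[-0.005,0.008,0],-0.07],[[-0.01,0.017,0],-0.14],[[-0.015,0.025,0],-0.21],[[-0.02,0.034,0],-0.28],[[-0.022,0.0374,0],-0.3266]])

```text
clock: 38.97
tool_pos: [0.6339, -0.0065, 0.1699]
orientation: [-180.0, 0.0, -122.2]
force: [-0.4, 0.6, -0.1]
opening: 0.0394
gripper_force: 0.0
```

>>> send_rows(deltas=[[[-0.009,0.005,0],-0.07],[[-0.018,0.01,0],-0.14],[[-0.027,0.015,0],-0.21],[[-0.034,0.019,0],-0.28],[[-0.0374,0.0218,0],-0.3266]])

```text
clock: 39.38
tool_pos: [0.6353, 0.0279, 0.1699]
orientation: [-180.0, 0.0, -92.8]
force: [-0.4, 0.0, -0.2]
opening: 0.0395
gripper_force: 0.0
```

>>> send_rows(deltas=[[[0,0,0],0],[[0,0,0],0],[[0,0,0],0],[[0,0,0],0],[[0,0,0],0]])

```text
clock: 39.8
tool_pos: [0.6352, 0.0269, 0.1698]
orientation: [-180.0, 0.0, -93.2]
force: [0.5, 0.6, -0.0]
opening: 0.0396
gripper_force: 0.0
```

```bash
python3 plan.py "[(.6363,.0272,.1245,-94)]"
```

```text
[ 6.35200e-01  2.69000e-02  1.69800e-01 -9.32244e+01] 0.03955197062390493 [ 0.5  0.6 -0. ]
[[-0.0005,-0.0013,0.0566],0.0086] -> [ 6.36e-01  2.70e-02  1.24e-01 -9.40e+01]
```

>>> send_rows(deltas=[[[0,-0.001,0.012],0.02],[[0,-0.001,0.024],0.04],[[0,-0.001,0.036],0.04],[[0,-0.001,0.048],0.04],[[0,-0.001,0.056],0.04]])

```text
clock: 40.22
tool_pos: [0.6357, 0.0269, 0.1236]
orientation: [179.9, -0.0, -96.7]
force: [0.1, 0.8, -0.3]
opening: 0.0393
gripper_force: 0.0
```

>>> send_rows(deltas=[[[0,0,0],0],[[0,0,0],0],[[0,0,0],0],[[0,0,0],0],[[0,0,0],0]], gripper=0)

```text
clock: 40.63
tool_pos: [0.6373, 0.0274, 0.1258]
orientation: [-179.8, 0.0, -96.7]
force: [5.2, -2.3, -5.0]
opening: 0.0122
gripper_force: 29.1
```

>>> send_rows(deltas=[[[0,0,0.001],0],[[0,0,0.001],0],[[0,0,0.002],0],[[0,0,0.002],0],[[0,0,0.002],0]])

```text
clock: 41.05
tool_pos: [0.6374, 0.0275, 0.1255]
orientation: [-179.8, 0.1, -96.7]
force: [0.4, -0.1, 9.1]
opening: 0.0118
gripper_force: 29.9
```

>>> send_rows(deltas=[[[0,0,0.001],0.07],[[0,0,0.001],0.14],[[0,0,0.001],0.21],[[0,0,0.001],0.28],[[0,0,0.001],0.33]])

```text
clock: 41.47
tool_pos: [0.6372, 0.0276, 0.1254]
orientation: [-179.9, 0.1, -126.7]
force: [-2.9, 1.8, 15.1]
opening: 0.0119
gripper_force: 30.0
```

>>> send_rows(deltas=[[[0,0,0],0.07],[[0,0,0],0.14],[[0,0,0],0.21],[[0,0,0],0.28],[[0,0,0],0.33]])

```text
clock: 41.88
tool_pos: [0.6371, 0.0278, 0.1254]
orientation: [-180.0, 0.2, -156.4]
force: [-4.1, 1.9, 15.2]
opening: 0.0116
gripper_force: 29.9
```

>>> send_rows(deltas=[[[0,0,0],0.07],[[0,0,0],0.14],[[0,0,0],0.21],[[0,0,0],0.28],[[0,0,0],0.3]])

```text
clock: 42.3
tool_pos: [0.6371, 0.028, 0.1254]
orientation: [179.9, 0.2, 176.6]
force: [-4.1, 3.8, 16.3]
opening: 0.0115
gripper_force: 29.9
```

>>> send_rows(deltas=[[[0,0,0],0],[[0,0,0],0],[[0,0,0],0],[[0,0,0],0],[[0,0,0],0]])

```text
clock: 42.72
tool_pos: [0.6371, 0.028, 0.1254]
orientation: [179.9, 0.2, 176.9]
force: [-4.6, 3.5, 16.9]
opening: 0.0118
gripper_force: 29.9
```

>>> send_rows(deltas=[[[0,0,-0.001],0],[[0,0,-0.001],0],[[0,0,-0.001],0],[[0,0,-0.001],0],[[0,0,-0.001],0]], gripper=0.45)

```text
clock: 43.13
tool_pos: [0.6358, 0.027, 0.1229]
orientation: [-180.0, -0.0, 176.9]
force: [-0.1, 0.8, -0.6]
opening: 0.0375
gripper_force: 0.0
```

>>> send_rows(deltas=[[[0,0,-0.02],0],[[0,0,-0.06],0],[[0,0,-0.1],0],[[0,0,-0.14],0],[[0,0,-0.15],0]])

```text
clock: 43.55
tool_pos: [0.638, 0.0272, 0.2489]
orientation: [179.9, 0.4, 176.9]
force: [0.8, -0.0, 0.5]
opening: 0.0393
gripper_force: 0.0
```

>>> send_rows(deltas=[[[0.04,0,-0.03],0],[[0.08,0,-0.06],0],[[0.12,0,-0.09],0],[[0.16,0,-0.12],0],[[0.2,0,-0.15],0]])

```text
clock: 43.97
tool_pos: [0.4747, 0.0356, 0.3638]
orientation: [-180.0, -0.0, 176.8]
force: [-0.9, 1.6, 1.0]
opening: 0.0393
gripper_force: 0.0
```

>>> send_rows(deltas=[[[0.04,0.02,-0.02],0],[[0.08,0.05,-0.04],0],[[0.1,0.1,-0.05],0],[[0.1,0.15,-0.05],0],[[0.1,0.2,-0.05],0]])

```text
clock: 44.38
tool_pos: [0.4038, 0.2012, 0.4053]
orientation: [179.8, 0.2, 176.9]
force: [1.8, 0.6, -0.1]
opening: 0.0394
gripper_force: 0.0
```

```bash
python3 - <<'E'
from h import *
from d import fitcover
px,py,a=.5142,-.0180,np.radians(-3.07)
W=lambda x,y,z:[px+(np.cos(a)*x-np.sin(a)*y)/1000,py+(np.sin(a)*x+np.cos(a)*y)/1000,z/1000]
for n in("scene","top"):
    P=ctrl.snapshot(n); fitcover(P,[*W(-2,0,0)[:2],a],.046)
    for nm,y in(("L",52),("R",-52)):
        for k,q in(("finger@-x",W(82,y,52.5)),("finger@-y",W(120,y-38,59.5)),("bar top",W(120,y,80.5)),("bar high",W(120,y,87.5))):
            u,v=proj(P,[q])[0].round().astype(int); print(n,nm,k,u,v,P["color"][v-1:v+2,u-1:u+2].mean((0,1)).round())
    d=ctrl.boxes_of(P,"stump0_mid"); print([(round(e["xy"][0]*560),round(e["xy"][1]*420),round(e["conf"],2)) for e in d], [proj(P,[[x,-.302,.045]])[0].round() for x in(.53,.466,.402)])
    for x in(.527,.465,.402):
        u,v=proj(P,[[x,-.303,.05]])[0].round().astype(int); print("stump px",P["color"][v,u])
E
```

```text
cover [ 0.5111 -0.0198] -2.62 resid 276.0 area 2696.0 0.76
scene L finger@-x 243 251 [177. 181. 171.]
scene L finger@-y 220 252 [159. 100.  60.]
scene L bar top 232 254 [35. 29. 27.]
scene L bar high 232 252 [80. 53. 36.]
scene R finger@-x 209 231 [172. 176. 166.]
scene R finger@-y 186 233 [124. 125. 122.]
scene R bar top 197 234 [32. 27. 26.]
scene R bar high 197 232 [78. 53. 36.]
[] [array([153., 183.]), array([168., 169.]), array([183., 155.])]
stump px [23 13  7]
stump px [22 12  6]
stump px [40 37 34]
cover [ 0.5144 -0.0169] -3.34 resid 398.0 area 3328.0 0.88
top L finger@-x 282 173 [187. 191. 173.]
top L finger@-y 298 158 [162.  98.  46.]
top L bar top 283 155 [29. 29. 29.]
top L bar high 283 154 [29. 29. 29.]
top R finger@-x 324 175 [186. 189. 170.]
top R finger@-y 340 161 [148.  99.  58.]
top R bar top 326 157 [27. 28. 29.]
top R bar high 326 157 [27. 28. 29.]
[(413, 252, 0.63)] [array([415., 201.]), array([416., 227.]), array([417., 253.])]
stump px [12  5  5]
stump px [5 1 3]
stump px [4 0 0]
```

Both fingers lie over the cover's edge, the bars are down, the cover is on its seat and the stumps are in the tray. Handing in.

```bash
python3 -c "
from plant import ctrl
print(ctrl.close_job())"
```

```text
the job is handed in; nothing more can be done
None
```

I handed the job in after about 45 s of robot time: all three stumps are in the tray, the cover is hooked and flat, and both clips are down and turned over it by my own final checks; the hand-in call returned no verdict.

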